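# Return inspected shaft seals to their packing spindles

## Robot

A 6-joint arm with a two-finger parallel gripper is mounted at the origin on the work surface. World frame = base frame: x ahead of the robot, y to its left, z up, the work surface at z = 0. Lengths are in m, angles in rad, forces in N, time in s.
With the tool pointing down it reaches from about 0.325 to 0.775 m from the base axis. Payload 9.3 kg.
Tool frame: the origin (TCP) lies on the centre line of the jaws, within the pads' length; the fingertips stand ahead of it and the grasp point (between the pads) lies 6 mm ahead of it (ctrl.tip_extent is the z of the fingertips in the tool frame, in m); z points along the fingers, x is the direction in which the jaws open and shut, and the axes are right-handed (so a half turn about z gives the same grasp; the last joint's range is limited). The gripper opens to 85 mm and grips with 20 to 120 N. Pads are 22 mm wide; open, the fingers measure 114 mm over their backs; the gripper's body (76 mm by 85 mm) begins 54 mm behind the grasp point. The pads swing forward as they close: fully open they stand 13 mm farther back than shut.
Start: joints at [-1.382, 0.259, 0.021, 1.334, 0, 1.418], TCP at [0.184, -0.518, 0.256] pointing down, gripper open.
Joint ranges: [-3.04, 3.04], [-0.91, 1.82], [-1.04, 1.36], [-1.92, 1.95], [-1.52, 1.45], [-3.14, 3.14]. Speed limits (rad/s): [2.22, 2.22, 2.79, 3.14, 3.14, 3.14].

## Interface

Orientations are given as a 3x3 rotation matrix whose columns are the frame's x, y, z axes.
In Python, from rig import ctrl, eyes gives the robot as it stands. The module is installed in compiled form; this text tells all that it offers.
- The arm moves only by the shell command python3 -m inch 'ROWS' [FORCE]. ROWS is a JSON object of lists of equal length, an entry for each row: "travel": the shift along the tool's x, y, z in cm, a list of three; "delta_rot": the turn, a rotation vector about the tool's x, y, z in degrees, a list of three; "hand": the opening, from -1 (shut) to 1 (fully open), so that 0 is half open. In form: {"travel": [[tx, ty, tz], ...], "delta_rot": [[rx, ry, rz], ...], "hand": [hand, ...]}. A call has 1 to 5 rows; each row shifts and turns the commanded pose from where the row before left it, along the tool's axes as they then stand; what a row does not reach is not made up. A row lasts 1/12 s, in which the tool goes at most 41.7 mm and 7.16 degrees, less where a joint would pass 70% of its speed; a pose out of reach is approached as far as the arm can. A call is refused whole if a number of a shift passes 4.17 or a number of a turn 7.16, either way. A call with a gripper value outside its range is refused whole. The fingers move at their own pace and stop on an object; FORCE is the grip in N (left out, the last holds). Time passes only in rows, so rows that do not move let the fingers close. It gives the time, the measured TCP pose, the force and the opening at its end, in the units of the state.
- ctrl.sense(): the state, without advancing time (a new reading comes with each control period).
- eyes.snapshot(name): name is "scene" or "top" or "wrist"; returns the picture (480x640x3 uint8, red, green, blue); there is no depth.
- eyes.calibration(name): a dict with "fx", "fy", "cx", "cy" (pixels), "dist" ([k1, k2, p1, p2, k3] as OpenCV has them; the pictures are not rectified), "pose" (4x4, takes a point from camera to world coordinates). Camera axes: x right, y down, z forward; pixel columns grow to the right and rows downward; lengths in m; the calibration is good to about 2 mm. A picture is of the moment at which its call begins: read the wrist's pose just before it. calibration takes no time and is no camera call; for the wrist camera it gives the pose at the moment of the call.
- ctrl.job_done(): hands the job in, once; it reports no verdict.
The state is a dict: "t": time; "qpos": joint angles; "qd": joint speeds; "joint_efforts": joint torques, N m; "eef_pos": TCP position; "tool_rot": TCP orientation; "wrist_force": force on the tool from outside, world axes, zero at the start; "wrist_torque": the same for the moment, N m; "opening": finger opening in m.
Only numpy, scipy, OpenCV 4.12 (cv2) and the standard library are available. Lean on these libraries where they do the work, as an engineer would, in place of code of your own. Each camera call takes 0.05 s, during which the arm holds its last target.

## Task

Four inspected shaft seals, each of a different size, lie loose on the white inspection board. Thread each one, spring side up as it lies, over the rod of the packing spindle that already carries seals of its own size, so that it lies flat on top of that stack, and let it go. Leave the rubber mount and the gasket that lie among them where they are.

Things in the scene. Friction and masses are not known exactly. Their poses are not given: they have to be found in the camera images.
- seal_68: the largest of the four loose shaft seals: a stiff black rubber-covered steel ring with a thin bright coil spring round its inner lip, outside diameter 68 mm, bore 46 mm, 10 mm high; lies flat, spring side up, on the 4 mm thick white board. Origin: centre of its underside; z up along its axis, yaw means nothing.
- seal_58: the second largest of the four loose shaft seals: a stiff black rubber-covered steel ring with a thin bright coil spring round its inner lip, outside diameter 58 mm, bore 38 mm, 8 mm high; lies flat, spring side up, on the 4 mm thick white board. Origin: centre of its underside; z up along its axis, yaw means nothing.
- seal_48: the second smallest of the four loose shaft seals: a stiff black rubber-covered steel ring with a thin bright coil spring round its inner lip, outside diameter 48 mm, bore 30 mm, 8 mm high; lies flat, spring side up, on the 4 mm thick white board. Origin: centre of its underside; z up along its axis, yaw means nothing.
- seal_38: the smallest of the four loose shaft seals: a stiff black rubber-covered steel ring with a thin bright coil spring round its inner lip, outside diameter 38 mm, bore 24 mm, 7 mm high; lies flat, spring side up, on the 4 mm thick white board. Origin: centre of its underside; z up along its axis, yaw means nothing.
- spindle_68: packing spindle of the 68 mm seals, fixed: round steel base 90 mm across and 12 mm high, upright steel rod of 20 mm diameter, carrying a tidy stack of 3 seals of 68 mm outside diameter (fixed). Origin: centre of the base's underside, on the bench; z up the rod. Top of the stack 42 mm, end of the rod 67 mm above the origin; its loose seal has 13 mm of play all round on the rod.
- spindle_58: packing spindle of the 58 mm seals, fixed: round steel base 90 mm across and 12 mm high, upright steel rod of 16 mm diameter, carrying a tidy stack of 3 seals of 58 mm outside diameter (fixed). Origin: centre of the base's underside, on the bench; z up the rod. Top of the stack 36 mm, end of the rod 61 mm above the origin; its loose seal has 11 mm of play all round on the rod.
- spindle_48: packing spindle of the 48 mm seals, fixed: round steel base 90 mm across and 12 mm high, upright steel rod of 12 mm diameter, carrying a tidy stack of 4 seals of 48 mm outside diameter (fixed). Origin: centre of the base's underside, on the bench; z up the rod. Top of the stack 44 mm, end of the rod 69 mm above the origin; its loose seal has 9 mm of play all round on the rod.
- spindle_38: packing spindle of the 38 mm seals, fixed: round steel base 90 mm across and 12 mm high, upright steel rod of 8 mm diameter, carrying a tidy stack of 5 seals of 38 mm outside diameter (fixed). Origin: centre of the base's underside, on the bench; z up the rod. Top of the stack 47 mm, end of the rod 72 mm above the origin; its loose seal has 8 mm of play all round on the rod.
- mount: solid black rubber mount that lies among the seals and is not one of them: flange 52 mm across and 6 mm high below, body 36 to 39 mm across above it, 30 mm high in all, a steel sleeve in its top. Stands on the board. Origin: centre of its underside.
- gasket: flat black rectangular rubber gasket that lies among the seals and is not one of them: 85 x 50 mm (x, y), 5 mm thick, with a 28 mm hole in the middle and an 8 mm hole at each end. Lies on the board. Origin: centre of its underside.

How it is judged:
At the end, for the whole second after the job is handed in: Each seal lies at rest, flat (7 degrees) and spring side up on the stack of its own size, rod through its bore: underside 3 mm below to 4 mm above the stack's top, centre off the rod's axis by less than 15.5, 13.5, 11.5, 10.5 mm (largest to smallest). Mount and gasket moved less than 15 mm (horizontal distance between seal_68 and spindle_68 below 0.0155 m and z of seal_68 in the frame of spindle_68 between 0.039 and 0.046 m and angle between each of seal_68, seal_58, seal_48, seal_38's own z axis and vertical below 0.12 rad and linear speed of each of seal_68, seal_58, seal_48, seal_38 below 0.02 m/s and horizontal distance between seal_58 and spindle_58 below 0.0135 m and z of seal_58 in the frame of spindle_58 between 0.033 and 0.04 m and horizontal distance between seal_48 and spindle_48 below 0.0115 m and z of seal_48 in the frame of spindle_48 between 0.041 and 0.048 m and horizontal distance between seal_38 and spindle_38 below 0.0105 m and z of seal_38 in the frame of spindle_38 between 0.044 and 0.051 m and distance of each of mount, gasket from where it was at the start of the episode below 0.015 m); the robot touches nothing.
It fails at once if the mount is pushed or carried away from its place (15 mm or more) (distance of mount from where it was at the start of the episode above 0.015 m).
It fails at once if the gasket is pushed or carried away from its place (15 mm or more) (distance of gasket from where it was at the start of the episode above 0.015 m).
It also fails if it takes over 96 s, if anything falls off the work surface, if the arm or the gripper's body presses on something with over 40 N, if the wrist force passes 120 N, or if a joint passes its speed limit or range.

## Working session

There is one attempt and no reset: what is moved stays moved. The work goes in short steps, Python scripts to look and compute and a shell command to move; the robot and the scene stay as the last step left them, time stands still between calls to the robot, and variables do not carry over. Pictures are saved under pics/ and viewed, and the job is handed in when it is done.

```bash
mkdir -p pics; ls; python3 - <<'E'
from rig import ctrl, eyes
import cv2,numpy as np
for n in ["scene","top","wrist"]:
    c=eyes.calibration(n); print(n,{k:np.round(v,4).tolist() for k,v in c.items()})
    cv2.imwrite(f"pics/{n}0.png",eyes.snapshot(n)[:,:,::-1])
s=ctrl.sense(); print({k:np.round(v,4).tolist() for k,v in s.items()}, ctrl.tip_extent)
E
```

```text
pics
scene {'fx': 590.7488, 'fy': 590.7488, 'cx': 311.831, 'cy': 239.4859, 'dist': [-0.0615, 0.0, 0.0, 0.0, 0.0], 'pose': [[-0.6957, 0.4824, -0.5323, 1.1108], [0.7183, 0.4554, -0.526, 0.6], [-0.0113, -0.7483, -0.6633, 0.786], [0.0, 0.0, 0.0, 1.0]]}
top {'fx': 572.1033, 'fy': 572.1033, 'cx': 322.3343, 'cy': 248.1506, 'dist': [-0.0686, 0.0, 0.0, 0.0, 0.0], 'pose': [[-0.0169, -0.9982, 0.0571, 0.4695], [-0.9998, 0.0166, -0.0049, 0.0038], [0.004, -0.0572, -0.9984, 1.0584], [0.0, 0.0, 0.0, 1.0]]}
wrist {'fx': 372.6399, 'fy': 372.6399, 'cx': 322.2743, 'cy': 236.1233, 'dist': [0.0244, 0.0, 0.0, 0.0, 0.0], 'pose': [[0.3357, -0.9016, -0.2729, 0.2527], [-0.942, -0.3217, -0.096, -0.4929], [-0.0012, 0.2893, -0.9572, 0.3736], [0.0, 0.0, 0.0, 1.0]]}
{'t': 0.15, 'qpos': [-1.3816, 0.2591, 0.021, 1.3337, -0.0, 1.4182], 'qd': [-0.0002, -0.0022, 0.0027, -0.0003, -0.0002, -0.0008], 'joint_efforts': [0.0021, -55.5971, 34.4663, 0.0114, -0.0002, -0.0], 'eef_pos': [0.1843, -0.518, 0.2558], 'tool_rot': [[0.3352, -0.9421, -0.0002], [-0.9421, -0.3352, 0.001], [-0.001, -0.0001, -1.0]], 'wrist_force': [-0.7542, -0.0578, -0.2148], 'wrist_torque': [0.0356, -0.035, 0.0111], 'opening': 0.0855} 0.025
```

View pics/top0.png

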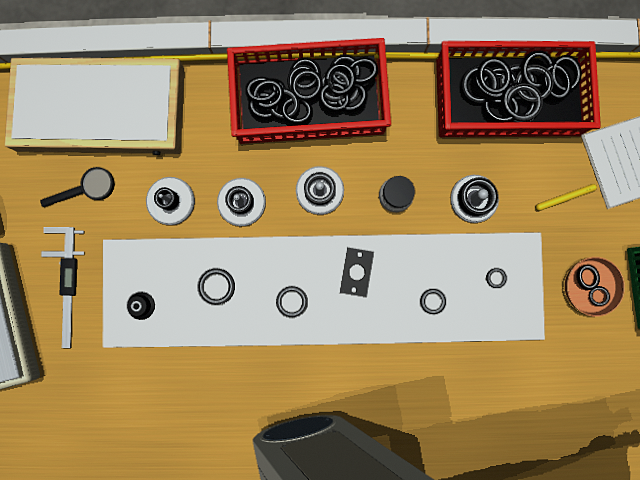

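View pics/scene0.png

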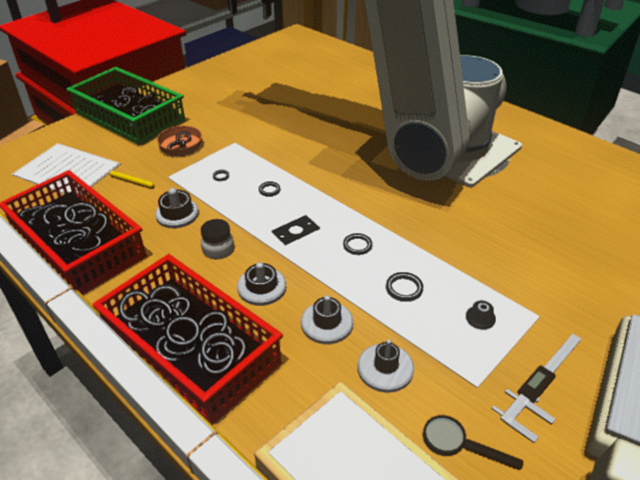

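View pics/wrist0.png

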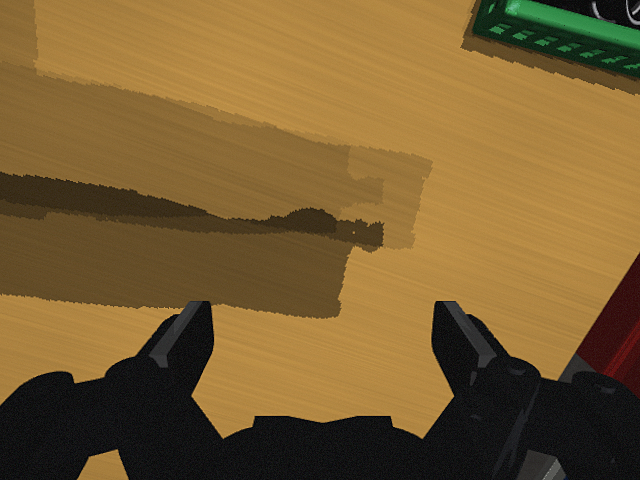

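Top view: seals at about (216,286), (292,301), (433,301) and (496,278); spindles at (170,200), (241,202), (320,190) and (474,198); mount at (141,305); gasket at (356,272). I'll enlarge crops of both views.

```bash
python3 - <<'E'
import cv2
a=cv2.imread('pics/top0.png'); 
cv2.imwrite('pics/top_a.png',cv2.resize(a[155:235,130:330],None,fx=4,fy=4,interpolation=cv2.INTER_CUBIC))
cv2.imwrite('pics/top_b.png',cv2.resize(a[155:335,380:520],None,fx=3.3,fy=3.3,interpolation=cv2.INTER_CUBIC))
cv2.imwrite('pics/top_c.png',cv2.resize(a[235:335,120:390],None,fx=2.96,fy=2.96,interpolation=cv2.INTER_CUBIC))
s=cv2.imread('pics/scene0.png')
cv2.imwrite('pics/sc_a.png',cv2.resize(s[240:400,220:420],None,fx=3.75,fy=3.75,interpolation=cv2.INTER_CUBIC))
cv2.imwrite('pics/sc_b.png',cv2.resize(s[150:310,150:350],None,fx=3.75,fy=3.75,interpolation=cv2.INTER_CUBIC))
E
```

```text
(no output)
```

View pics/top_a.png

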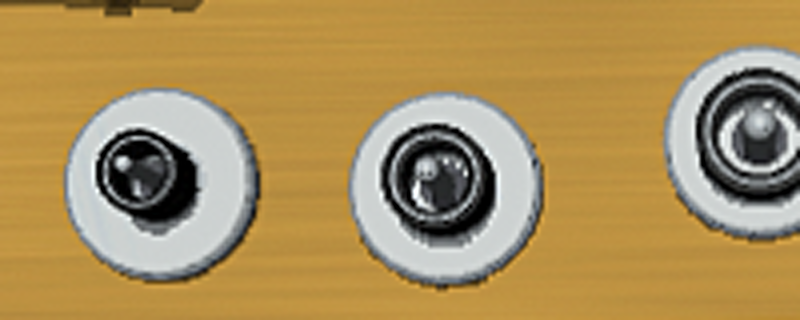

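View pics/top_b.png

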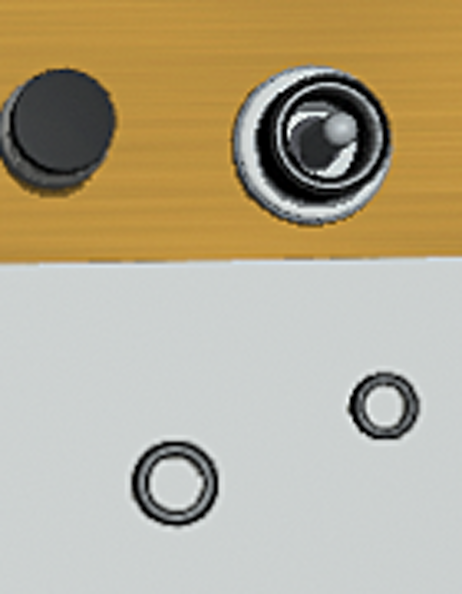

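View pics/top_c.png

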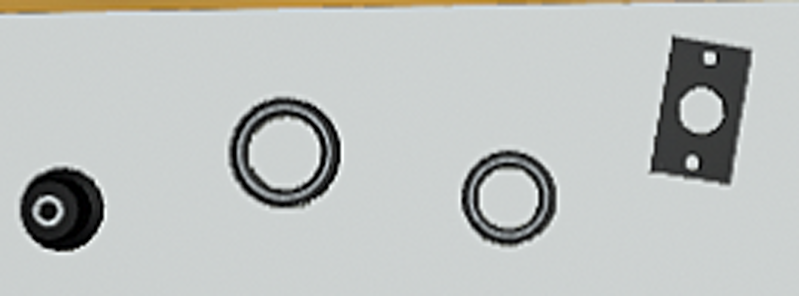

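View pics/sc_a.png

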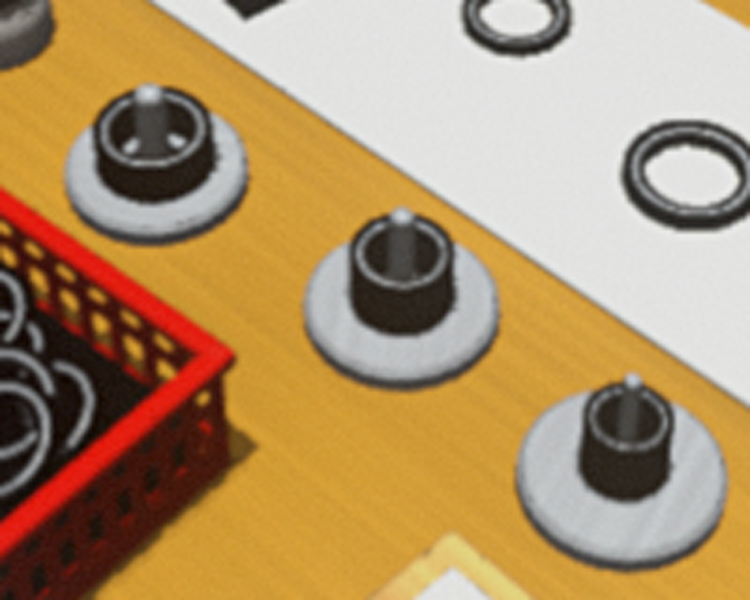

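View pics/sc_b.png

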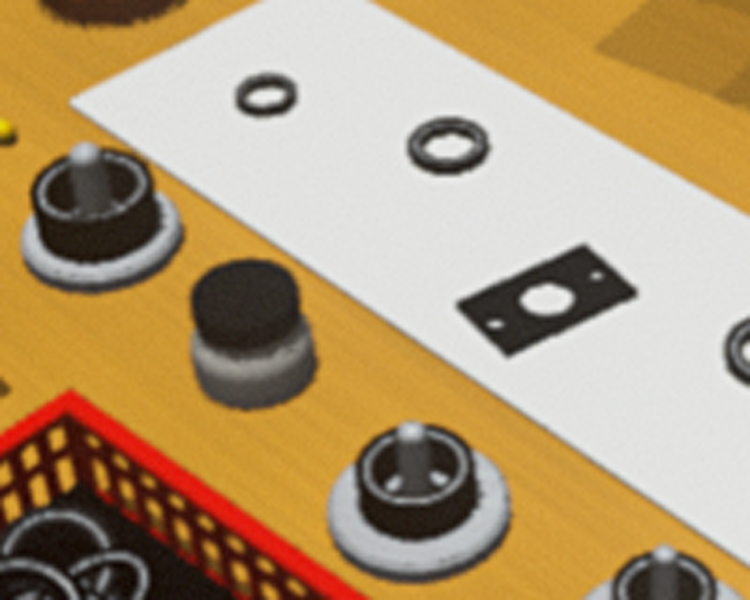

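Sizes: the loose seals read 68, 58, 48 and 38 mm from left to right in the top view, and the spindles 38, 48, 58 and 68. I'll triangulate seal tops and stack tops from the top and scene views.

```bash
cat > h.py <<'E'
import numpy as np, cv2
def ray(c,uv):
    K=np.array([[c['fx'],0,c['cx']],[0,c['fy'],c['cy']],[0,0,1]])
    n=cv2.undistortPoints(np.array([[uv]],float),K,np.array(c['dist'],float))[0,0]
    P=np.array(c['pose']); d=P[:3,:3]@np.array([n[0],n[1],1]); return P[:3,3],d/np.linalg.norm(d)
def tri(rs):
    A=np.zeros((3,3));b=np.zeros(3)
    for o,d in rs:
        M=np.eye(3)-np.outer(d,d);A+=M;b+=M@o
    p=np.linalg.solve(A,b); return p,[np.linalg.norm((np.eye(3)-np.outer(d,d))@(p-o))*1000 for o,d in rs]
def atz(r,z): o,d=r; return o+d*(z-o[2])/d[2]
def proj(c,p):
    K=np.array([[c['fx'],0,c['cx']],[0,c['fy'],c['cy']],[0,0,1]])
    T=np.linalg.inv(np.array(c['pose'])); 
    q,_=cv2.projectPoints(np.atleast_2d(np.array(p,float)),cv2.Rodrigues(T[:3,:3])[0],T[:3,3],K,np.array(c['dist'],float)); return q[:,0]
E
python3 - <<'E'
from h import *; from rig import eyes
T,S=eyes.calibration('top'),eyes.calibration('scene')
D={'s68':((216.45,286.35),(404,284.8),.014),'s58':((291.96,301.9),(357.9,243.7),.012),'s48':((433,301.4),(269.7,188.1),.012),'s38':((496.5,278),(220.9,174.8),.011),
'p68':((480.3,195.6),(175.1,200.9),.042),'p58':((319.5,187.75),(261.1,273.9),.036),'p48':((238.75,199.5),(327.5,306.9),.044),'p38':((164,197.75),(387.5,351.5),.047)}
for k,(t,s,z) in D.items():
    a,b=ray(T,t),ray(S,s);p,e=tri([a,b]); print(k,p.round(4),np.round(e,1),'top@z',atz(a,z)[:2].round(4),'scene@z',atz(b,z)[:2].round(4), 'R',np.hypot(*p[:2]).round(3))
for k,t in {'mount':(141,305),'gasket':(356.5,272)}.items(): print(k,atz(ray(T,t),.01).round(3))
E
```

```text
s68 [0.4627 0.1936 0.0107] [0. 0.] top@z [0.4627 0.1931] scene@z [0.4654 0.1953] R 0.502
s58 [0.4318 0.0562 0.0063] [0.3 0.3] top@z [0.4322 0.0557] scene@z [0.4366 0.0604] R 0.435
s48 [ 0.4283 -0.2027  0.0089] [0.1 0.1] top@z [ 0.4285 -0.2022] scene@z [ 0.4309 -0.1994] R 0.474
s38 [ 0.469  -0.3222  0.008 ] [0.1 0.1] top@z [ 0.4691 -0.3213] scene@z [ 0.4715 -0.3186] R 0.569
p68 [ 0.6177 -0.2882  0.0355] [1.4 1.4] top@z [ 0.6178 -0.2874] scene@z [ 0.6213 -0.2792] R 0.682
p58 [0.6374 0.0021 0.034 ] [0.1 0.1] top@z [0.6372 0.002 ] scene@z [0.6386 0.0038] R 0.637
p48 [0.6176 0.1472 0.0407] [0.1 0.1] top@z [0.6172 0.1467] scene@z [0.6197 0.1493] R 0.635
p38 [0.6231 0.281  0.0437] [0.3 0.3] top@z [0.6224 0.2804] scene@z [0.6255 0.2822] R 0.684
mount [0.431 0.333 0.01 ]
gasket [ 0.485 -0.063  0.01 ]
```

Heights from triangulation agree with the text to about 6 mm. I'll bring the tool to yaw 0 (tool x = world x) over seal_38 and refine with the wrist camera there.

```bash
python3 - <<'E'
from h import *
y=-70.4
for i in range(10):
    a=np.radians(y); w=np.array([2.85,1.96]); print(i,(w@[np.cos(a),np.sin(a)]).round(2),(w@[np.sin(a),-np.cos(a)]).round(2)); y+=7.04
E
```

```text
0 -0.89 -3.34
1 -0.47 -3.43
2 -0.05 -3.46
3 0.37 -3.44
4 0.79 -3.37
5 1.2 -3.24
6 1.59 -3.07
7 1.95 -2.86
8 2.29 -2.59
9 2.59 -2.29
```

```bash
python3 -m inch '{"travel":[[-0.89,-3.34,0],[-0.47,-3.43,0],[-0.05,-3.46,0],[0.37,-3.44,0],[0.79,-3.37,0]],"delta_rot":[[0,0,-7.04],[0,0,-7.04],[0,0,-7.04],[0,0,-7.04],[0,0,-7.04]],"hand":[1,1,1,1,0.6]}' 60
python3 -m inch '{"travel":[[1.2,-3.24,1],[1.59,-3.07,1],[1.95,-2.86,1],[2.29,-2.59,1],[2.59,-2.29,1]],"delta_rot":[[0,0,-7.04],[0,0,-7.04],[0,0,-7.04],[0,0,-7.04],[0,0,-7.04]],"hand":[0.3,0.3,0.3,0.3,0.3]}'
python3 -m inch '{"travel":[[0,0,0],[0,0,0]],"delta_rot":[[0,0,0],[0,0,0]],"hand":[0.3,0.3]}'
cat > look.py <<'E'
import sys; from rig import ctrl,eyes; import cv2,json; import numpy as np
n=sys.argv[1]; c=eyes.calibration('wrist'); s=ctrl.sense(); im=eyes.snapshot('wrist')
cv2.imwrite(f'pics/{n}.png',im[:,:,::-1]); json.dump({k:np.array(v).tolist() for k,v in c.items()},open(f'pics/{n}.json','w'))
print(round(s['t'],2),np.round(s['eef_pos'],4),np.round(s['tool_rot'],3).tolist(),np.round(s['qpos'],2),round(s['opening'],4),np.round(s['wrist_force'],2),ctrl.tip_extent)
E
python3 look.py w1
```

```text
t: 0.57
eef_pos: [0.3279, -0.4191, 0.2561]
tool_rot: [[0.82, -0.572, -0.0], [-0.572, -0.82, 0.0], [-0.0, -0.0, -1.0]]
wrist_force: [0.1, -1.2, -0.4]
opening: 0.0756
t: 0.98
eef_pos: [0.4706, -0.321, 0.2057]
tool_rot: [[1.0, 0.006, -0.0], [0.006, -1.0, 0.0], [-0.0, -0.0, -1.0]]
wrist_force: [-0.1, -0.9, 0.3]
opening: 0.0557
t: 1.15
eef_pos: [0.4704, -0.3208, 0.2052]
tool_rot: [[1.0, 0.003, -0.002], [0.003, -1.0, 0.001], [-0.002, -0.001, -1.0]]
wrist_force: [-0.9, -0.3, 0.7]
opening: 0.0551
1.15 [ 0.4704 -0.3208  0.2052] [[1.0, 0.003, -0.002], [0.003, -1.0, 0.001], [-0.002, -0.001, -1.0]] [-0.75  0.31 -0.03  1.23 -0.    0.82] 0.0551 [-0.89 -0.25  0.68] 0.025
```

View pics/w1.png

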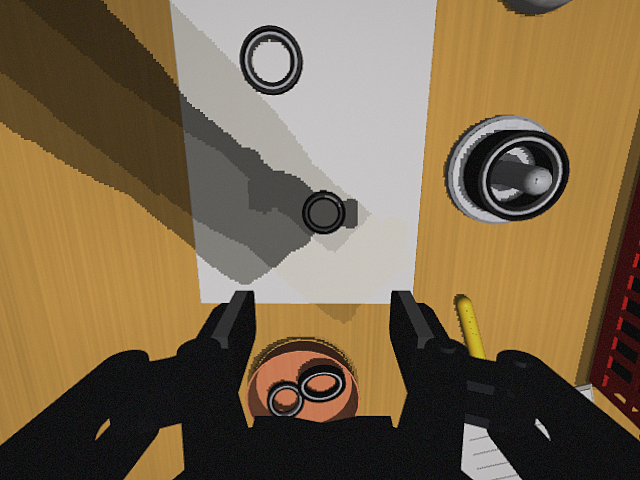

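Seal_38's top is centred at (324,212), seal_48's at (271,60), and the stack top of spindle_68 at about (523,175).

```bash
python3 - <<'E'
from h import *; import json; from rig import eyes
W=json.load(open('pics/w1.json')); T=eyes.calibration('top')
for n,u,t,z in [('s38',(324,212),(496.5,278),.011),('s48',(271,60),(433,301.4),.012),('p68',(523,175),(480.3,195.6),.042)]:
    r=ray(W,u); p,e=tri([r,ray(T,t)]); print(n,atz(r,z).round(4),p.round(4),np.round(e,1))
print(W['pose'])
for k in [0.0,.004,.01,.02]: print(k)
import cv2
a=cv2.imread('pics/w1.png'); cv2.imwrite('pics/w1c.png',cv2.resize(a[110:235,280:580],None,fx=2.66,fy=2.66,interpolation=cv2.INTER_CUBIC))
E
```

```text
s38 [ 0.4705 -0.319   0.011 ] [ 0.4697 -0.3119  0.0415] [0.6 0.6]
s48 [ 0.4296 -0.2008  0.012 ] [ 0.4293 -0.2014  0.015 ] [0.7 0.7]
p68 [ 0.6185 -0.2832  0.042 ] [ 0.6163 -0.284   0.0478] [1.7 1.7]
[[0.999994428263459, 0.0033363484813140987, 0.00011054794951623639, 0.46901155593221877], [0.003226275326255311, -0.9574393725818887, -0.2886164218777556, -0.24655717161646962], [-0.0008570820013891009, 0.2886151704412134, -0.9574448019607359, 0.3231735277631508], [0.0, 0.0, 0.0, 1.0]]
0.0
0.004
0.01
0.02
```

View pics/w1c.png

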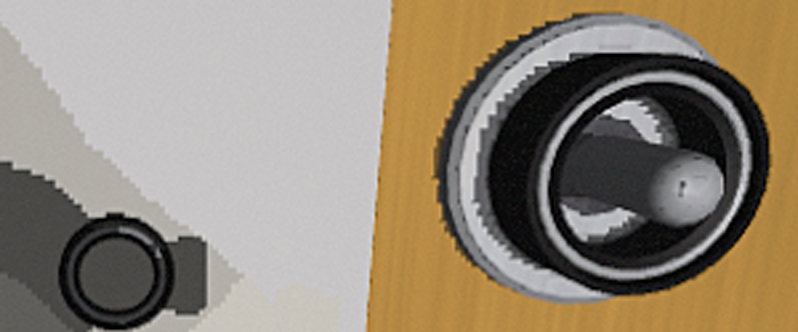

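Wrist, top and scene put seal_38 at about (0.470, -0.320). The fingertips in the picture are about 18 mm ahead of the TCP at this opening. I'll descend partway and look again from the lower place.

```bash
python3 -m inch '{"travel":[[0,0,3],[0,0,3],[0,0,3],[0,0,2],[0,0,0]],"delta_rot":[[0.06,0.1,0.17],[0,0,0],[0,0,0],[0,0,0],[0,0,0]],"hand":[0.2,0.2,0.2,0.2,0.2]}'
python3 look.py w2
```

```text
t: 1.62
eef_pos: [0.4671, -0.3219, 0.0928]
tool_rot: [[1.0, -0.006, -0.003], [-0.006, -1.0, 0.005], [-0.003, -0.005, -1.0]]
wrist_force: [0.1, 0.3, -1.0]
opening: 0.0513
1.62 [ 0.4671 -0.3219  0.0928] [[1.0, -0.006, -0.003], [-0.006, -1.0, 0.005], [-0.003, -0.005, -1.0]] [-0.75  0.39 -0.23  0.96  0.    0.82] 0.0513 [ 0.09  0.29 -1.01] 0.025
```

View pics/w2.png

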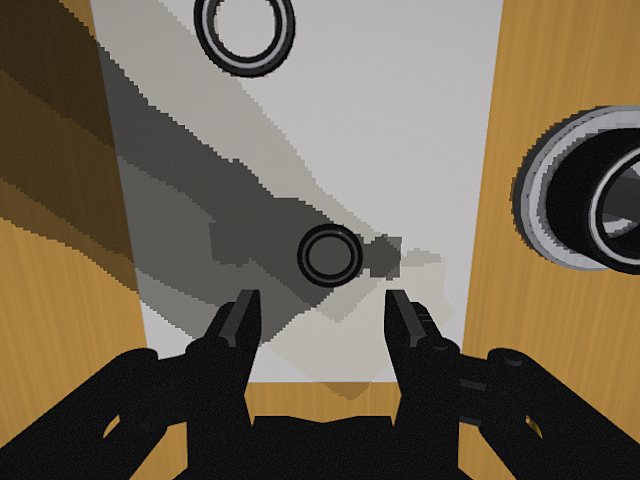

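Seal_38 is now at (330,255), between the fingers.

```bash
python3 - <<'E'
from h import *; import json
A=json.load(open('pics/w1.json'));B=json.load(open('pics/w2.json'))
r=ray(B,(330,255)); print(atz(r,.011).round(4),tri([r,ray(A,(324,212))]))
print(tri([ray(B,(245,25)),ray(A,(271,60))]))
E
```

```text
[ 0.4701 -0.3188  0.011 ] (array([ 0.47028177, -0.31958488,  0.00871809]), [np.float64(0.18866762961066266), np.float64(0.18866762961064262)])
(array([ 0.4270229 , -0.19855974, -0.00519133]), [np.float64(0.5557666594528414), np.float64(0.5557666594528539)])
```

```bash
python3 -m inch '{"travel":[[0.3,-0.25,2.5],[0,0,2.0],[0,0,1.0],[0,0,0.5],[0,0,0]],"delta_rot":[[0,0,-0.3],[0,0,0],[0,0,0],[0,0,0],[0,0,0]],"hand":[0.15,0.15,0.15,0.15,0.15]}'
python3 look.py w3
```

```text
t: 2.08
eef_pos: [0.4726, -0.3202, 0.0367]
tool_rot: [[1.0, 0.001, 0.002], [0.001, -1.0, 0.001], [0.002, -0.001, -1.0]]
wrist_force: [0.6, 0.2, -0.2]
opening: 0.0495
2.08 [ 0.4726 -0.3202  0.0367] [[1.0, 0.001, 0.002], [0.001, -1.0, 0.001], [0.002, -0.001, -1.0]] [-0.74  0.44 -0.3   0.83  0.    0.83] 0.0495 [ 0.61  0.2  -0.17] 0.025
```

View pics/w3.png

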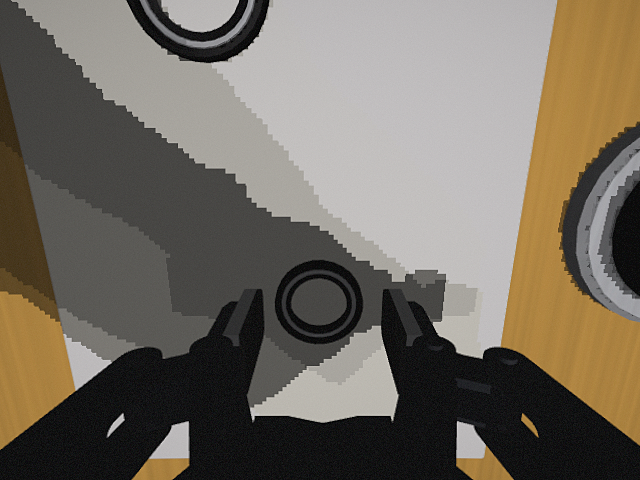

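Seal centred at (319,302) with the fingers either side of x=322. I'll go the last centimetre and close.

```bash
python3 -m inch '{"travel":[[-0.1,0,0.6],[0,0,0.4],[0,0,0]],"delta_rot":[[0,0,0],[0,0,0],[0,0,0]],"hand":[0.15,0.15,0.15]}'
python3 -m inch '{"travel":[[0,0,0],[0,0,0],[0,0,0],[0,0,0]],"delta_rot":[[0,0,0],[0,0,0],[0,0,0],[0,0,0]],"hand":[-0.5,-0.5,-0.5,-0.5]}' 50
python3 look.py w4
```

```text
t: 2.38
eef_pos: [0.4719, -0.32, 0.0264]
tool_rot: [[1.0, 0.002, 0.002], [0.002, -1.0, 0.0], [0.002, -0.0, -1.0]]
wrist_force: [0.0, -1.3, 0.2]
opening: 0.0495
t: 2.72
eef_pos: [0.4723, -0.3204, 0.0283]
tool_rot: [[1.0, 0.002, 0.004], [0.002, -1.0, -0.001], [0.004, 0.001, -1.0]]
wrist_force: [-2.7, 0.7, 15.7]
opening: 0.0346
2.72 [ 0.4723 -0.3204  0.0283] [[1.0, 0.002, 0.004], [0.002, -1.0, -0.001], [0.004, 0.001, -1.0]] [-0.74  0.45 -0.31  0.8   0.    0.83] 0.0346 [-2.72  0.75 15.73] 0.025
```

View pics/w4.png

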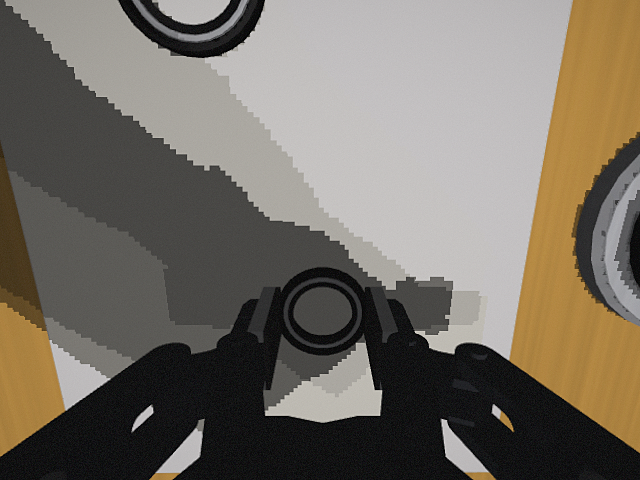

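The opening reads 34.6 mm, less than 38, and there is 16 N upward, so the tips have probably swung onto the board. I'll check where the seal sits relative to the pads.

```bash
python3 - <<'E'
from h import *; import json,cv2
B=json.load(open('pics/w4.json'))
r=ray(B,(323,311)); print(atz(r,.011).round(4))
# tip corner
for z in (.004,.006,.008,.011): print(z,[atz(ray(B,u),z).round(4)[:2].tolist() for u in ((279,288),(366,288),(282,311),(365,311))])
a=cv2.imread('pics/w4.png'); cv2.imwrite('pics/w4c.png',cv2.resize(a[240:420,200:450],None,fx=3.2,fy=3.2,interpolation=cv2.INTER_CUBIC))
E
```

```text
[ 0.4715 -0.3185  0.011 ]
0.004 [[0.4532, -0.3116], [0.4894, -0.3116], [0.4542, -0.3223], [0.4893, -0.3222]]
0.006 [[0.4535, -0.3107], [0.4891, -0.3107], [0.4544, -0.3212], [0.4891, -0.3212]]
0.008 [[0.4537, -0.3098], [0.4888, -0.3098], [0.4546, -0.3201], [0.4888, -0.3201]]
0.011 [[0.4541, -0.3084], [0.4884, -0.3084], [0.455, -0.3185], [0.4884, -0.3185]]
```

View pics/w4c.png

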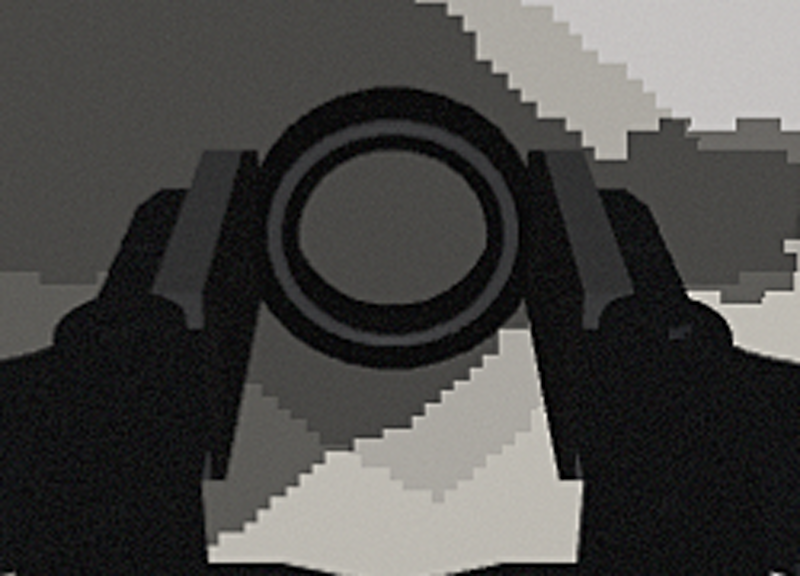

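The seal sits between the pads, about 1.5 mm toward +y. I'll lift and check that it holds flat.

```bash
python3 -m inch '{"travel":[[0,0,-1],[0,0,-3],[0,0,-4],[0,0,-4],[0,0,0]],"delta_rot":[[0,0,0],[0,0,0],[0,0,0],[0,0,0],[0,0,0]],"hand":[-0.5,-0.5,-0.5,-0.5,-0.5]}'
python3 look.py w5
```

```text
t: 3.18
eef_pos: [0.4736, -0.3216, 0.1544]
tool_rot: [[1.0, 0.002, 0.01], [0.002, -1.0, -0.006], [0.01, 0.006, -1.0]]
wrist_force: [-0.1, -1.0, -0.1]
opening: 0.0345
3.18 [ 0.4736 -0.3216  0.1544] [[1.0, 0.002, 0.01], [0.002, -1.0, -0.006], [0.01, 0.006, -1.0]] [-0.74  0.34 -0.13  1.09  0.    0.82] 0.0345 [-0.07 -1.01 -0.11] 0.025
```

View pics/w5.png

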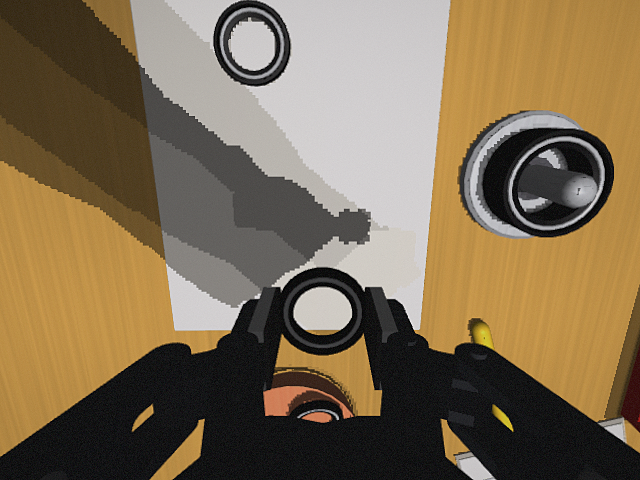

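Held flat, ring at (322,311). Transfer to spindle_38 next.

```bash

python3 -m inch '{"travel":[[0.5,-2,0],[1,-4,0],[1,-4,0],[1,-4,0],[1,-4,0]],"delta_rot":[[0,0,0],[0,0,0],[0,0,0],[0,0,0],[0,0,0]],"hand":[-0.5,-0.5,-0.5,-0.5,-0.5]}'
python3 -m inch '{"travel":[[1,-4,0],[1,-4,0],[1,-4,0],[1,-4,0],[1,-4,0]],"delta_rot":[[0,0,0],[0,0,0],[0,0,0],[0,0,0],[0,0,0]],"hand":[-0.5,-0.5,-0.5,-0.5,-0.5]}'
python3 -m inch '{"travel":[[1,-4,0],[1,-4,0],[1,-4,0],[0,0,0],[0,0,0]],"delta_rot":[[0,0,0],[0,0,0],[0,0,0],[0,0,0],[0,0,0]],"hand":[-0.5,-0.5,-0.5,-0.5,-0.5]}'
python3 look.py w6
```

```text
t: 3.65
eef_pos: [0.5157, -0.1379, 0.1461]
tool_rot: [[1.0, 0.001, 0.001], [0.001, -1.0, 0.002], [0.001, -0.002, -1.0]]
wrist_force: [1.0, 0.0, 0.6]
opening: 0.0344
t: 4.07
eef_pos: [0.5654, 0.0625, 0.1464]
tool_rot: [[1.0, 0.002, 0.001], [0.002, -1.0, 0.001], [0.001, -0.001, -1.0]]
wrist_force: [0.8, -1.1, -0.3]
opening: 0.0346
t: 4.48
eef_pos: [0.595, 0.1827, 0.1459]
tool_rot: [[1.0, 0.006, -0.0], [0.006, -1.0, 0.001], [-0.0, -0.001, -1.0]]
wrist_force: [-0.5, -0.4, -0.1]
opening: 0.0346
4.48 [0.595  0.1827 0.1459] [[1.0, 0.006, -0.0], [0.006, -1.0, 0.001], [-0.0, -0.001, -1.0]] [ 0.16  0.43 -0.01  1.13  0.    1.73] 0.0346 [-0.52 -0.45 -0.14] 0.025
```

View pics/w6.png

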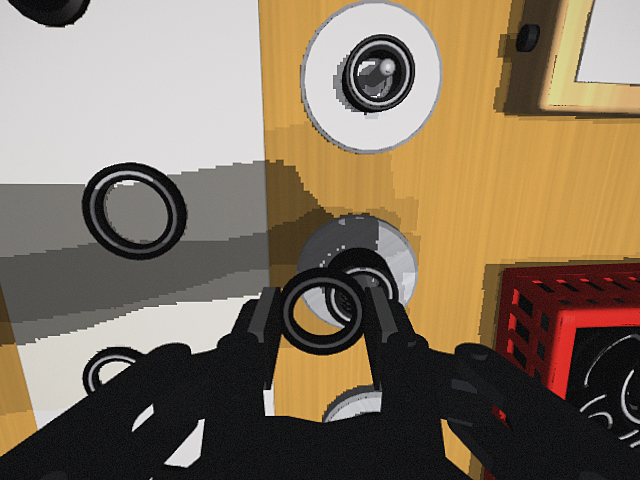

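The stack top of spindle_38 is centred at (379,74), its rod tip at (388,67). Seal_68's top is at (134,210).

```bash
python3 - <<'E'
from h import *; import json; from rig import eyes
B=json.load(open('pics/w6.json'));T,S=eyes.calibration('top'),eyes.calibration('scene')
print(atz(ray(B,(379,74)),.047).round(4),atz(ray(B,(388,67)),.071).round(4),atz(ray(B,(134,210)),.014).round(4))
print(tri([ray(B,(379,74)),ray(T,(164,197.75)),ray(S,(387.5,351.5))]))
E
```

```text
[0.6235 0.2823 0.047 ] [0.6242 0.2826 0.071 ] [0.4654 0.1994 0.014 ]
(array([0.62348905, 0.28162315, 0.04432795]), [np.float64(1.0549567161945748), np.float64(0.7965396715833029), np.float64(0.6208089702216466)])
```

```bash

python3 -m inch '{"travel":[[1,-3.3,0],[1,-3.3,0],[0.9,-3.2,0],[0,0,0],[0,0,0]],"delta_rot":[[0,0,0],[0,0,0],[0,0,0],[0,0,0],[0,0,0]],"hand":[-0.5,-0.5,-0.5,-0.5,-0.5]}'
python3 look.py w7
```

```text
t: 4.95
eef_pos: [0.6242, 0.2783, 0.1464]
tool_rot: [[1.0, 0.002, 0.001], [0.002, -1.0, 0.0], [0.001, -0.0, -1.0]]
wrist_force: [0.1, 0.6, 0.1]
opening: 0.0346
4.95 [0.6242 0.2783 0.1464] [[1.0, 0.002, 0.001], [0.002, -1.0, 0.0], [0.001, -0.0, -1.0]] [0.3  0.53 0.17 1.21 0.   1.87] 0.0346 [0.12 0.59 0.07] 0.025
```

View pics/w7.png

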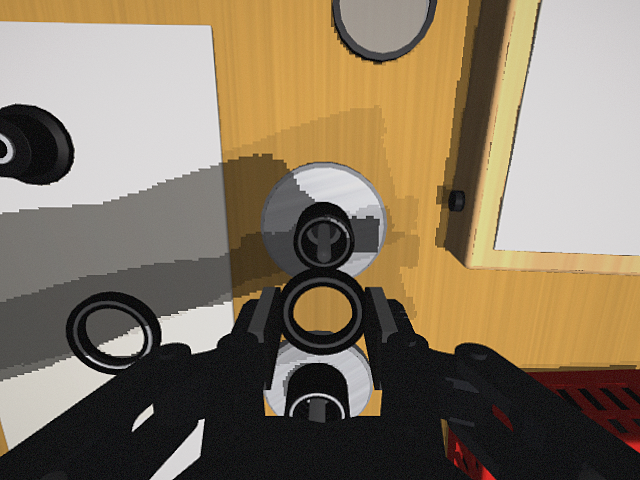

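Aligned in x: ring at x=323, stack at x=323. I'll check y, then descend in stages.

```bash
python3 - <<'E'
from h import *; import json
B=json.load(open('pics/w7.json'))
print(atz(ray(B,(324,238)),.047).round(4),atz(ray(B,(322,311)),.13).round(4))
E
python3 -m inch '{"travel":[[0,-0.2,2],[0,0,1.3],[0,0,0],[0,0,0]],"delta_rot":[[0,0,0],[0,0,0],[0,0,0],[0,0,0]],"hand":[-0.5,-0.5,-0.5,-0.5]}'
python3 look.py w8
```

```text
[0.6242 0.2858 0.047 ] [0.6229 0.2807 0.13  ]
t: 5.33
eef_pos: [0.624, 0.2787, 0.114]
tool_rot: [[1.0, 0.0, 0.0], [0.0, -1.0, 0.0], [0.0, -0.0, -1.0]]
wrist_force: [-0.0, 0.1, 0.5]
opening: 0.0346
5.33 [0.624  0.2787 0.114 ] [[1.0, 0.0, 0.0], [0.0, -1.0, 0.0], [0.0, -0.0, -1.0]] [0.3  0.55 0.11 1.14 0.   1.87] 0.0346 [-0.02  0.13  0.51] 0.025
```

View pics/w8.png

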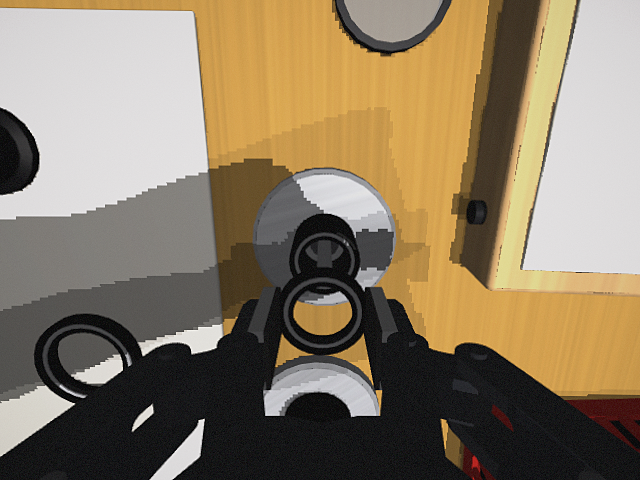

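```bash
python3 - <<'E'
from h import *; import json,cv2
B=json.load(open('pics/w8.json'))
print(atz(ray(B,(325,258)),.047).round(4),atz(ray(B,(324,235)),.012).round(4),atz(ray(B,(322,311)),.097).round(4))
a=cv2.imread('pics/w8.png'); cv2.imwrite('pics/w8c.png',cv2.resize(a[160:370,220:430],None,fx=2.8,fy=2.8,interpolation=cv2.INTER_CUBIC))
E
```

```text
[0.6243 0.285  0.047 ] [0.6239 0.2872 0.012 ] [0.6227 0.2808 0.097 ]
```

View pics/w8c.png

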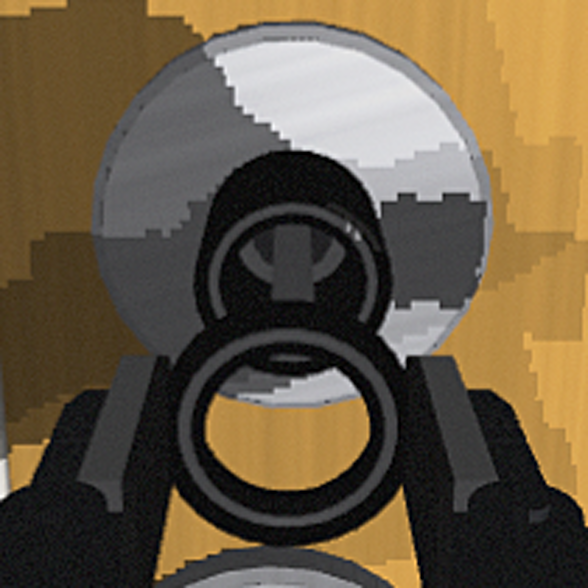

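Stack ring centre is at about (325,260), which gives y≈0.2835 against 0.2808 for the held seal. I'll shift +2.5 mm in y and +1 mm in x, then descend.

```bash

python3 -m inch '{"travel":[[0.1,-0.25,0.8],[0,0,1],[0,0,1],[0,0,0.8],[0,0,0.4]],"delta_rot":[[0,0,0],[0,0,0],[0,0,0],[0,0,0],[0,0,0]],"hand":[-0.5,-0.5,-0.5,-0.5,-0.5]}'
python3 -m inch '{"travel":[[0,0,0],[0,0,0]],"delta_rot":[[0,0,0],[0,0,0]],"hand":[-0.5,-0.5]}'
python3 look.py w9
```

```text
t: 5.8
eef_pos: [0.6247, 0.2829, 0.0722]
tool_rot: [[1.0, 0.002, -0.001], [0.002, -1.0, 0.0], [-0.001, -0.0, -1.0]]
wrist_force: [0.4, 0.3, -1.0]
opening: 0.0346
t: 5.97
eef_pos: [0.6253, 0.2831, 0.0739]
tool_rot: [[1.0, 0.002, 0.001], [0.002, -1.0, 0.001], [0.001, -0.001, -1.0]]
wrist_force: [0.2, 0.0, 0.0]
opening: 0.0341
5.97 [0.6253 0.2831 0.0739] [[1.0, 0.002, 0.001], [0.002, -1.0, 0.001], [0.001, -0.001, -1.0]] [0.3  0.58 0.06 1.05 0.   1.87] 0.0341 [0.2  0.01 0.03] 0.025
```

View pics/w9.png

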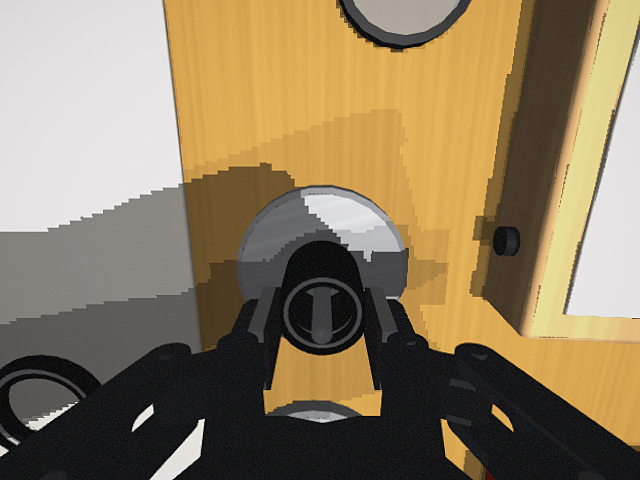

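Rod visible through the bore at (322,315) with no contact force. Release and lift.

```bash

python3 -m inch '{"travel":[[0,0,0.1],[0,0,0],[0,0,0],[0,0,0],[0,0,0]],"delta_rot":[[0,0,0],[0,0,0],[0,0,0],[0,0,0],[0,0,0]],"hand":[-0.5,0.2,0.2,0.2,0.2]}'
python3 -m inch '{"travel":[[0,0,-1],[0,0,-3],[0,0,-4],[0,0,-2],[0,0,0]],"delta_rot":[[0,0,0],[0,0,0],[0,0,0],[0,0,0],[0,0,0]],"hand":[0.3,0.3,0.3,0.4,0.4]}'
python3 look.py w10; python3 - <<'E'
from rig import eyes; import cv2
cv2.imwrite('pics/s1.png',cv2.resize(eyes.snapshot('scene')[270:420,240:440,::-1],None,fx=3.75,fy=3.75,interpolation=cv2.INTER_CUBIC))
E
```

```text
t: 6.43
eef_pos: [0.6255, 0.2831, 0.0734]
tool_rot: [[1.0, 0.002, 0.002], [0.002, -1.0, 0.001], [0.002, -0.001, -1.0]]
wrist_force: [-0.1, 0.8, -0.5]
opening: 0.0512
t: 6.85
eef_pos: [0.627, 0.2836, 0.18]
tool_rot: [[1.0, 0.002, 0.01], [0.002, -1.0, 0.004], [0.01, -0.004, -1.0]]
wrist_force: [-1.1, -0.1, -0.4]
opening: 0.0599
6.85 [0.627  0.2836 0.18  ] [[1.0, 0.002, 0.01], [0.002, -1.0, 0.004], [0.01, -0.004, -1.0]] [0.3  0.52 0.23 1.27 0.   1.87] 0.0599 [-1.12 -0.08 -0.37] 0.025
```

View pics/w10.png

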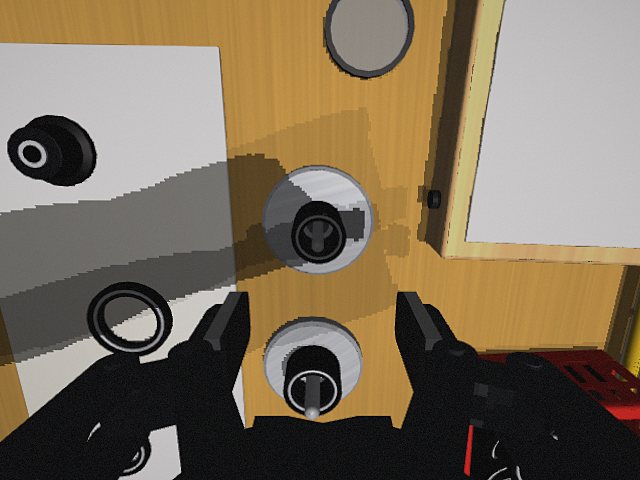

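View pics/s1.png

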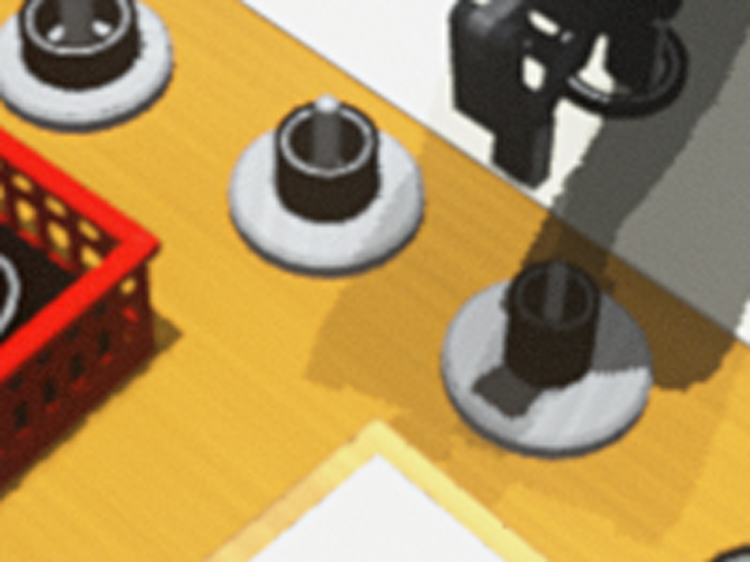

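Seal_38 sits on its stack (one more ring, rod central, slightly to one side within the play). Next is seal_68 at about (0.4645, 0.196).

```bash

python3 -m inch '{"travel":[[-3.25,1.75,0],[-3.25,1.75,0],[-3.25,1.75,1],[-3.25,1.75,1],[-3.25,1.75,1]],"delta_rot":[[0,0,0],[0,0,0],[0,0,0],[0,0,0],[0,0,0]],"hand":[1,1,1,1,1]}'
python3 -m inch '{"travel":[[0,0,1],[0,0,1],[0,0,0]],"delta_rot":[[0,0,0],[0,0,0],[0,0,0]],"hand":[1,1,1]}'
python3 look.py w11
```

```text
t: 7.37
eef_pos: [0.4605, 0.1943, 0.1413]
tool_rot: [[1.0, 0.002, -0.0], [0.002, -1.0, 0.001], [-0.0, -0.001, -1.0]]
wrist_force: [1.0, 0.3, -0.1]
opening: 0.0851
t: 7.62
eef_pos: [0.4612, 0.1946, 0.1208]
tool_rot: [[1.0, 0.002, -0.002], [0.002, -1.0, 0.0], [-0.002, -0.0, -1.0]]
wrist_force: [-0.1, -0.3, 0.9]
opening: 0.0852
7.62 [0.4612 0.1946 0.1208] [[1.0, 0.002, -0.002], [0.002, -1.0, 0.0], [-0.002, -0.0, -1.0]] [ 0.23  0.26 -0.34  0.97  0.    1.8 ] 0.0852 [-0.12 -0.29  0.86] 0.025
```

View pics/w11.png

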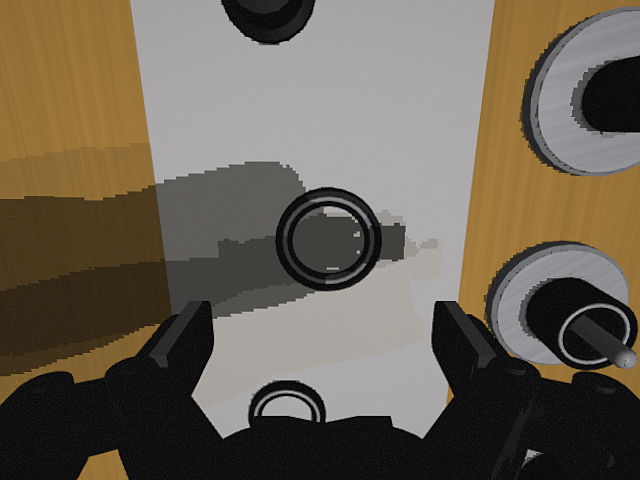

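Seal_68 at (328,238). Seal_58 at (287,413), and spindle_48's ring at (596,337).

```bash
python3 - <<'E'
from h import *; import json; from rig import eyes
B=json.load(open('pics/w11.json'));A=json.load(open('pics/w6.json'))
r=ray(B,(328.5,238.5)); print(atz(r,.014).round(4),tri([r,ray(A,(134,210))]))
print('p48',atz(ray(B,(596,337)),.044).round(4),'s58',atz(ray(B,(287,413)),.012).round(4))
E
```

```text
[0.4637 0.1994 0.014 ] (array([0.46381056, 0.19858415, 0.01093298]), [np.float64(0.11092100628124632), np.float64(0.11092100628124749)])
p48 [0.62   0.1488 0.044 ] s58 [0.4341 0.064  0.012 ]
```

```bash

python3 -m inch '{"travel":[[0.25,-0.35,2],[0,0,2.5],[0,0,2],[0,0,0.5],[0,0,0]],"delta_rot":[[0,0,0],[0,0,0],[0,0,0],[0,0,0],[0,0,0]],"hand":[1,1,1,1,1]}'
python3 look.py w12
```

```text
t: 8.08
eef_pos: [0.4651, 0.1987, 0.0517]
tool_rot: [[1.0, 0.002, -0.001], [0.002, -1.0, 0.0], [-0.001, -0.0, -1.0]]
wrist_force: [0.1, -0.5, -0.5]
opening: 0.0854
8.08 [0.4651 0.1987 0.0517] [[1.0, 0.002, -0.001], [0.002, -1.0, 0.0], [-0.001, -0.0, -1.0]] [ 0.24  0.34 -0.43  0.8   0.    1.81] 0.0854 [ 0.14 -0.46 -0.48] 0.025
```

View pics/w12.png

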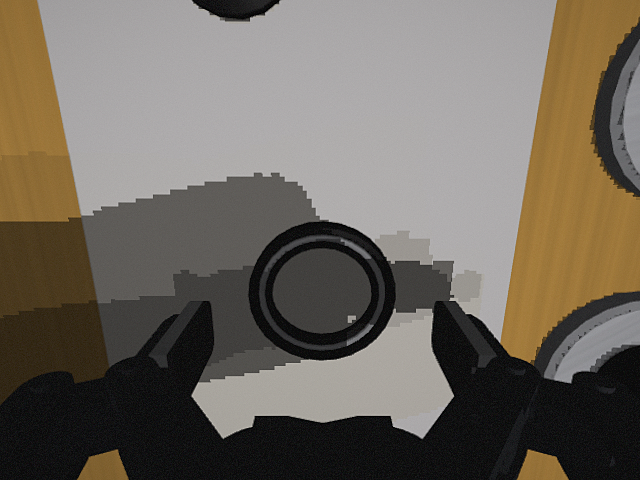

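Centred (322,290) between the jaws. Going down 30 mm, then close.

```bash

python3 -m inch '{"travel":[[0,0,1.5],[0,0,1],[0,0,0.5],[0,0,0],[0,0,0]],"delta_rot":[[0,0,0],[0,0,0],[0,0,0],[0,0,0],[0,0,0]],"hand":[1,1,1,1,1]}'
python3 -m inch '{"travel":[[0,0,0],[0,0,0],[0,0,0],[0,0,0],[0,0,0]],"delta_rot":[[0,0,0],[0,0,0],[0,0,0],[0,0,0],[0,0,0]],"hand":[0.3,0.3,0.3,0.3,0.3]}' 50
python3 look.py w13
```

```text
t: 8.55
eef_pos: [0.4662, 0.199, 0.0237]
tool_rot: [[1.0, 0.002, 0.003], [0.002, -1.0, 0.001], [0.003, -0.001, -1.0]]
wrist_force: [-0.7, 0.4, 0.6]
opening: 0.0854
t: 8.97
eef_pos: [0.4662, 0.199, 0.0242]
tool_rot: [[1.0, 0.002, 0.004], [0.002, -1.0, 0.001], [0.004, -0.001, -1.0]]
wrist_force: [-2.2, -0.4, 10.6]
opening: 0.0648
8.97 [0.4662 0.199  0.0242] [[1.0, 0.002, 0.004], [0.002, -1.0, 0.001], [0.004, -0.001, -1.0]] [ 0.24  0.37 -0.47  0.73  0.    1.81] 0.0648 [-2.22 -0.36 10.55] 0.025
```

View pics/w13.png

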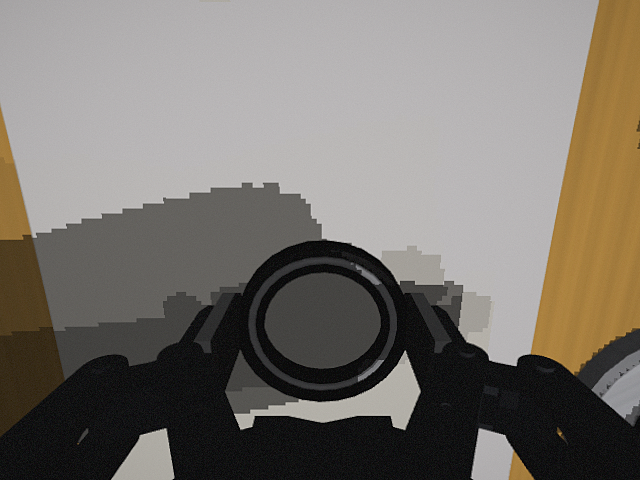

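Gripped; opening 64.8 mm, the same 3.3 mm reading offset as before. Lifting, and re-measuring spindle_68 from w5, where its ring is at about (562,182).

```bash

python3 -m inch '{"travel":[[0,0,-1],[0,0,-3],[0,0,-4],[0,0,-4],[0,0,0]],"delta_rot":[[0,0,0],[0,0,0],[0,0,0],[0,0,0],[0,0,0]],"hand":[0.3,0.3,0.3,0.3,0.3]}'
python3 look.py w14; python3 - <<'E'
from h import *; import json,cv2
A=json.load(open('pics/w5.json'));B=json.load(open('pics/w1.json'))
print(atz(ray(A,(562,182)),.042).round(4),tri([ray(A,(562,182)),ray(B,(523,174.5))]))
a=cv2.imread('pics/w5.png'); cv2.imwrite('pics/w5c.png',cv2.resize(a[90:250,440:640],None,fx=3.75,fy=3.75,interpolation=cv2.INTER_CUBIC))
E
```

```text
t: 9.43
eef_pos: [0.4683, 0.1994, 0.1503]
tool_rot: [[1.0, 0.002, 0.012], [0.002, -1.0, 0.004], [0.012, -0.004, -1.0]]
wrist_force: [1.1, 0.3, -1.4]
opening: 0.0644
9.43 [0.4683 0.1994 0.1503] [[1.0, 0.002, 0.012], [0.002, -1.0, 0.004], [0.012, -0.004, -1.0]] [ 0.24  0.24 -0.29  1.03  0.    1.81] 0.0644 [ 1.1   0.27 -1.44] 0.025
[ 0.6211 -0.2828  0.042 ] (array([ 0.60765953, -0.27987683,  0.06238806]), [np.float64(0.35125582919266873), np.float64(0.3512558291926542)])
```

View pics/w14.png

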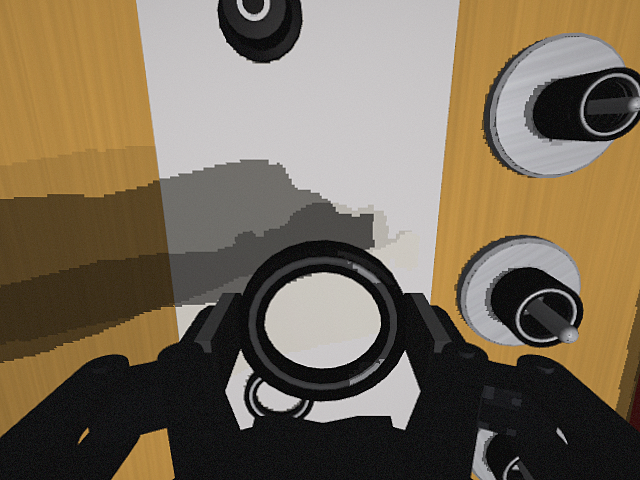

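View pics/w5c.png

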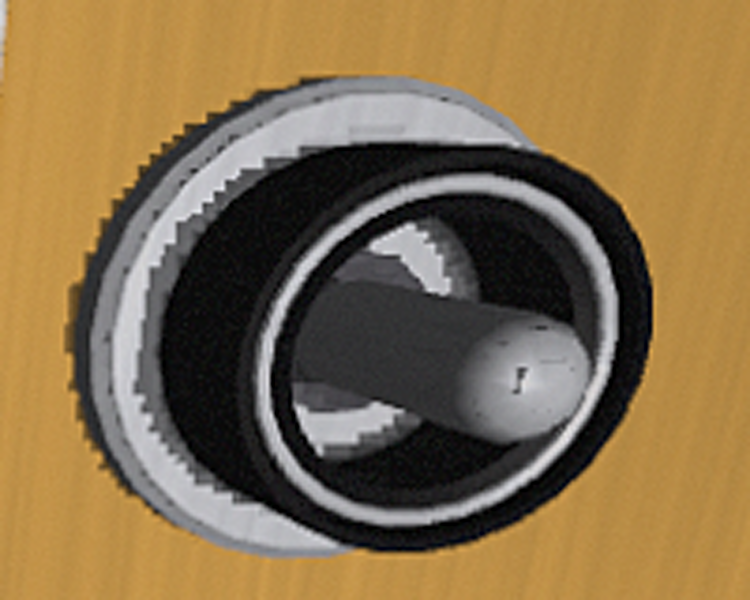

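Seal_68 held flat. The refined ring centre (556,183) gives spindle_68 at about (0.6185, -0.283). Moving there.

```bash

python3 -m inch '{"travel":[[0.6,2,0],[1.15,3.8,0],[1.15,3.8,0],[1.15,3.8,0],[1.15,3.8,0]],"delta_rot":[[0,0,0],[0,0,0],[0,0,0],[0,0,0],[0,0,0]],"hand":[0.3,0.3,0.3,0.3,0.3]}'
python3 -m inch '{"travel":[[1.15,3.8,0],[1.15,3.8,0],[1.15,3.8,0],[1.15,3.8,0],[1.15,3.8,0]],"delta_rot":[[0,0,0],[0,0,0],[0,0,0],[0,0,0],[0,0,0]],"hand":[0.3,0.3,0.3,0.3,0.3]}'
python3 -m inch '{"travel":[[1.15,3.8,0],[1.15,3.8,0],[1.15,3.8,0],[0.6,0.9,0],[0,0,0]],"delta_rot":[[0,0,0],[0,0,0],[0,0,0],[0,0,0],[0,0,0]],"hand":[0.3,0.3,0.3,0.3,0.3]}'
python3 look.py w15; python3 - <<'E'
from h import *; import json
A=json.load(open('pics/w5.json'));B=json.load(open('pics/w1.json'))
print(atz(ray(A,(556.3,183.3)),.042).round(4),tri([ray(A,(556.3,183.3)),ray(B,(523,174.5))]))
E
```

```text
t: 9.9
eef_pos: [0.5176, 0.0252, 0.1422]
tool_rot: [[1.0, 0.003, 0.001], [0.003, -1.0, 0.001], [0.001, -0.001, -1.0]]
wrist_force: [1.1, -0.2, -0.2]
opening: 0.0647
t: 10.32
eef_pos: [0.5755, -0.165, 0.1418]
tool_rot: [[1.0, 0.002, 0.001], [0.002, -1.0, 0.002], [0.001, -0.002, -1.0]]
wrist_force: [1.3, -0.3, 0.5]
opening: 0.0646
t: 10.73
eef_pos: [0.6166, -0.2892, 0.1405]
tool_rot: [[1.0, -0.001, 0.0], [-0.001, -1.0, 0.002], [0.0, -0.002, -1.0]]
wrist_force: [-0.5, -0.4, -1.1]
opening: 0.0648
10.73 [ 0.6166 -0.2892  0.1405] [[1.0, -0.001, 0.0], [-0.001, -1.0, 0.002], [0.0, -0.002, -1.0]] [-0.56  0.53  0.15  1.19  0.    1.01] 0.0648 [-0.5  -0.36 -1.15] 0.025
[ 0.6177 -0.2835  0.042 ] (array([ 0.62028247, -0.2837474 ,  0.03823187]), [np.float64(0.43100513266527773), np.float64(0.431005132665202)])
```

View pics/w15.png

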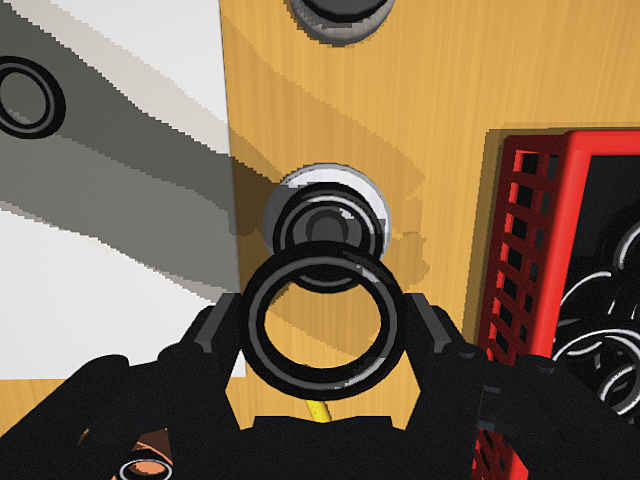

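```bash
python3 - <<'E'
from h import *; import json
A=json.load(open('pics/w15.json'))
print(atz(ray(A,(328,236)),.042).round(4),atz(ray(A,(323,320)),.1305).round(4))
E
python3 -m inch '{"travel":[[0.2,-0.4,1.5],[0,0,0.8],[0,0,0],[0,0,0]],"delta_rot":[[0,0,0],[0,0,0],[0,0,0],[0,0,0]],"hand":[0.3,0.3,0.3,0.3]}'
python3 look.py w16
```

```text
[ 0.6189 -0.2801  0.042 ] [ 0.6156 -0.2872  0.1305]
t: 11.12
eef_pos: [0.618, -0.2807, 0.1192]
tool_rot: [[1.0, 0.003, 0.0], [0.003, -1.0, 0.002], [0.0, -0.002, -1.0]]
wrist_force: [-0.6, 0.3, -0.1]
opening: 0.0644
11.12 [ 0.618  -0.2807  0.1192] [[1.0, 0.003, 0.0], [0.003, -1.0, 0.002], [0.0, -0.002, -1.0]] [-0.55  0.54  0.11  1.14  0.    1.02] 0.0644 [-0.64  0.29 -0.13] 0.025
```

View pics/w16.png

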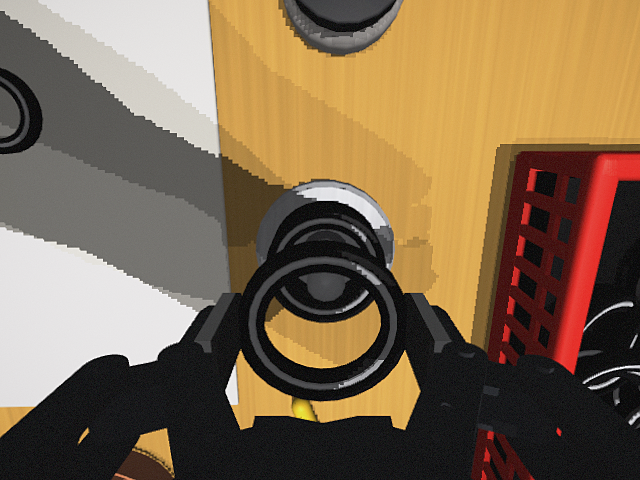

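```bash
python3 - <<'E'
from h import *; import json
A=json.load(open('pics/w16.json'))
print(atz(ray(A,(325.5,261)),.042).round(4),atz(ray(A,(323,320)),.109).round(4))
E
```

```text
[ 0.6186 -0.2797  0.042 ] [ 0.617  -0.2788  0.109 ]
```

Aligned to about 2 mm. I'll descend to TCP z≈0.064.

```bash

python3 -m inch '{"travel":[[0.15,0,1],[0,0,1.5],[0,0,1.5],[0,0,1],[0,0,0.5]],"delta_rot":[[0,0,0],[0,0,0],[0,0,0],[0,0,0],[0,0,0]],"hand":[0.3,0.3,0.3,0.3,0.3]}'
python3 -m inch '{"travel":[[0,0,0],[0,0,0]],"delta_rot":[[0,0,0],[0,0,0]],"hand":[0.3,0.3]}'
python3 look.py w17
```

```text
t: 11.58
eef_pos: [0.6196, -0.2815, 0.0629]
tool_rot: [[1.0, 0.002, 0.0], [0.002, -1.0, 0.002], [0.0, -0.002, -1.0]]
wrist_force: [0.5, 0.2, -0.1]
opening: 0.0644
t: 11.75
eef_pos: [0.6203, -0.282, 0.0649]
tool_rot: [[1.0, 0.002, 0.002], [0.002, -1.0, 0.001], [0.002, -0.001, -1.0]]
wrist_force: [-0.2, -0.3, -0.0]
opening: 0.0647
11.75 [ 0.6203 -0.282   0.0649] [[1.0, 0.002, 0.002], [0.002, -1.0, 0.001], [0.002, -0.001, -1.0]] [-0.55  0.58  0.03  1.03  0.    1.02] 0.0647 [-0.18 -0.31 -0.01] 0.025
```

View pics/w17.png

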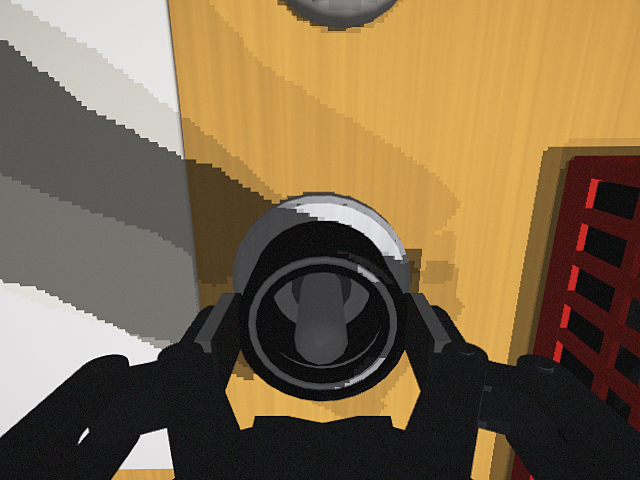

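Rod through the bore at (320,340). Release.

```bash

python3 -m inch '{"travel":[[0,0,0.1],[0,0,0],[0,0,0],[0,0,0],[0,0,0]],"delta_rot":[[0,0,0],[0,0,0],[0,0,0],[0,0,0],[0,0,0]],"hand":[0.3,0.9,0.9,0.9,0.9]}'
python3 -m inch '{"travel":[[0,0,-1],[0,0,-3],[0,0,-4],[0,0,-1],[0,0,0]],"delta_rot":[[0,0,0],[0,0,0],[0,0,0],[0,0,0],[0,0,0]],"hand":[0.9,0.9,0.7,0.5,0.5]}'
python3 look.py w18; python3 - <<'E'
from rig import eyes; import cv2
cv2.imwrite('pics/s2.png',cv2.resize(eyes.snapshot('scene')[130:280,130:330,::-1],None,fx=3.75,fy=3.75,interpolation=cv2.INTER_CUBIC))
E
```

```text
t: 12.22
eef_pos: [0.6202, -0.282, 0.0639]
tool_rot: [[1.0, 0.002, 0.002], [0.002, -1.0, 0.001], [0.002, -0.001, -1.0]]
wrist_force: [0.3, -0.6, -1.1]
opening: 0.0813
t: 12.63
eef_pos: [0.6214, -0.2829, 0.1588]
tool_rot: [[1.0, 0.002, 0.008], [0.002, -1.0, -0.003], [0.008, 0.003, -1.0]]
wrist_force: [-0.1, 0.4, -0.1]
opening: 0.0637
12.63 [ 0.6214 -0.2829  0.1588] [[1.0, 0.002, 0.008], [0.002, -1.0, -0.003], [0.008, 0.003, -1.0]] [-0.55  0.52  0.18  1.22  0.    1.02] 0.0637 [-0.11  0.38 -0.1 ] 0.025
```

View pics/w18.png

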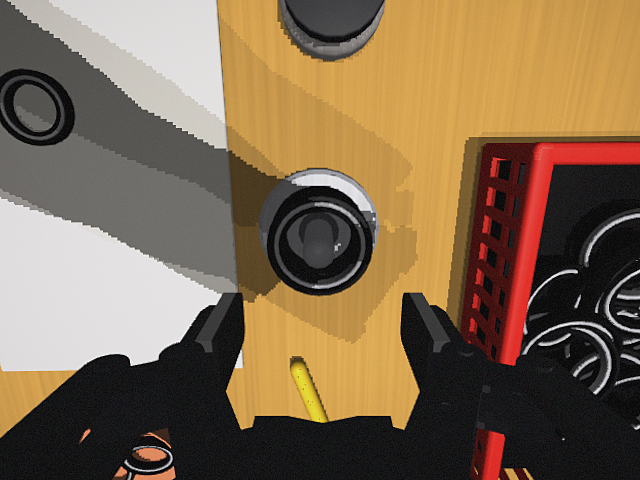

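View pics/s2.png

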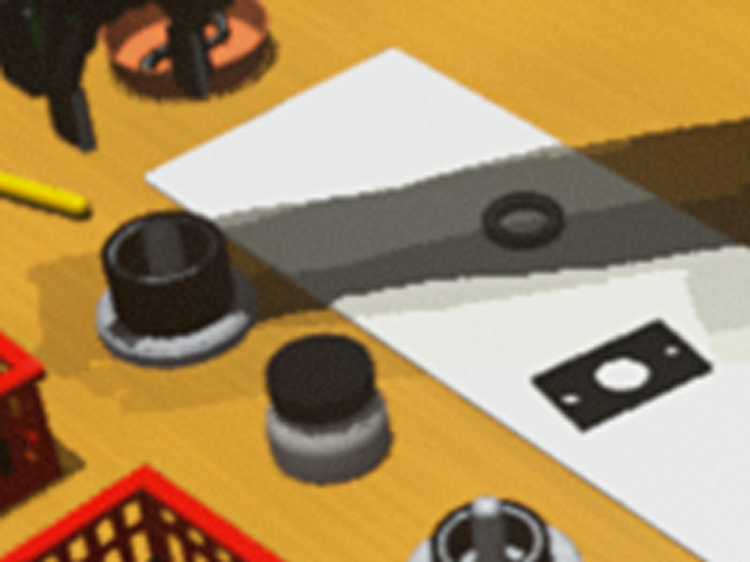

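Seal_68 is on its stack, flat, rod through. Next is seal_48 at about (0.4295, -0.201).

```bash

python3 -m inch '{"travel":[[-3.2,-1.35,0],[-3.2,-1.35,0],[-3.2,-1.35,1],[-3.2,-1.35,1],[-3.2,-1.35,1]],"delta_rot":[[0,0,0],[0,0,0],[0,0,0],[0,0,0],[0,0,0]],"hand":[0.45,0.45,0.45,0.45,0.45]}'
python3 -m inch '{"travel":[[-3.2,-1.35,1],[0,0,0],[0,0,0]],"delta_rot":[[0,0,0],[0,0,0],[0,0,0]],"hand":[0.45,0.45,0.45]}'
python3 look.py w19
```

```text
t: 13.15
eef_pos: [0.4576, -0.2135, 0.1217]
tool_rot: [[1.0, 0.002, -0.0], [0.002, -1.0, 0.002], [-0.0, -0.002, -1.0]]
wrist_force: [0.6, 0.1, 0.6]
opening: 0.0621
t: 13.4
eef_pos: [0.4254, -0.1999, 0.1121]
tool_rot: [[1.0, 0.002, -0.001], [0.002, -1.0, 0.003], [-0.001, -0.003, -1.0]]
wrist_force: [-0.6, -1.3, 0.8]
opening: 0.0619
13.4 [ 0.4254 -0.1999  0.1121] [[1.0, 0.002, -0.001], [0.002, -1.0, 0.003], [-0.001, -0.003, -1.0]] [-0.62  0.22 -0.42  0.93  0.    0.95] 0.0619 [-0.59 -1.35  0.76] 0.025
```

View pics/w19.png

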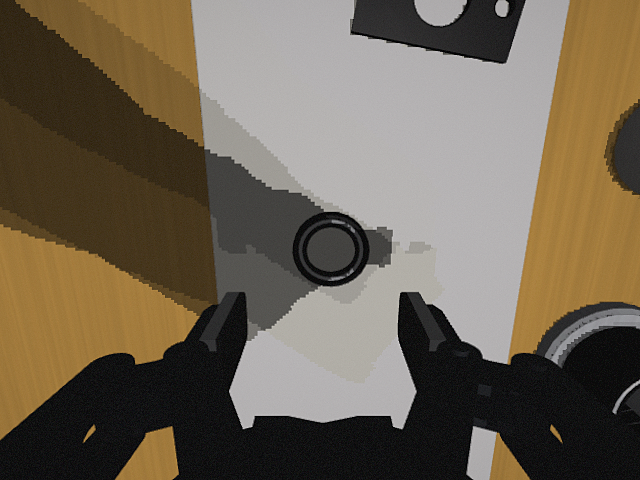

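```bash
python3 - <<'E'
from h import *; import json
A=json.load(open('pics/w19.json')); B=json.load(open('pics/w1.json'))
print(atz(ray(A,(331,249)),.012).round(4),tri([ray(A,(331,249)),ray(B,(271,60))]))
E
```

```text
[ 0.4295 -0.1995  0.012 ] (array([ 0.42947402, -0.20036496,  0.00955437]), [np.float64(0.14007221697460426), np.float64(0.14007221697461408)])
```

```bash

python3 -m inch '{"travel":[[0.4,0,2],[0,0,2],[0,0,1.5],[0,0,0.5],[0,0,0]],"delta_rot":[[0,0,0],[0,0,0],[0,0,0],[0,0,0],[0,0,0]],"hand":[0.35,0.35,0.35,0.35,0.35]}'
python3 look.py w20
```

```text
t: 13.87
eef_pos: [0.4322, -0.2014, 0.0521]
tool_rot: [[1.0, 0.002, -0.0], [0.002, -1.0, 0.002], [-0.0, -0.002, -1.0]]
wrist_force: [-0.1, -0.3, -0.2]
opening: 0.0576
13.87 [ 0.4322 -0.2014  0.0521] [[1.0, 0.002, -0.0], [0.002, -1.0, 0.002], [-0.0, -0.002, -1.0]] [-0.61  0.29 -0.5   0.78  0.    0.96] 0.0576 [-0.15 -0.34 -0.17] 0.025
```

View pics/w20.png

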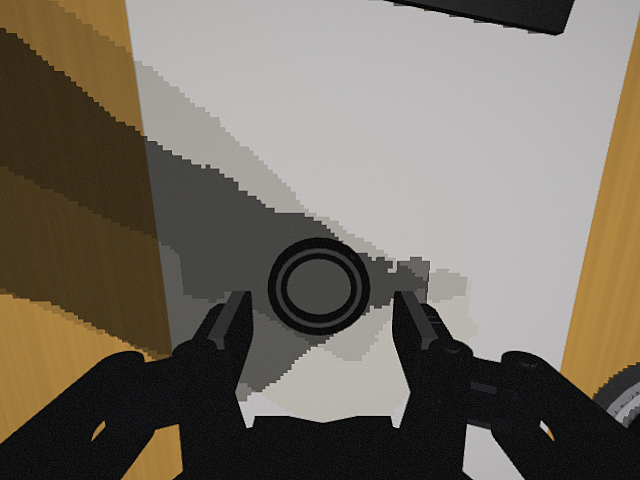

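Seal at (319,287), jaws centred at x≈322. I'll shift -1 mm in x, descend 26 mm and close.

```bash

python3 -m inch '{"travel":[[-0.15,-0.05,1.2],[0,0,0.9],[0,0,0.5],[0,0,0],[0,0,0]],"delta_rot":[[0,0,0],[0,0,0],[0,0,0],[0,0,0],[0,0,0]],"hand":[0.35,0.35,0.35,0.35,0.35]}'
python3 -m inch '{"travel":[[0,0,0],[0,0,0],[0,0,0],[0,0,0],[0,0,0]],"delta_rot":[[0,0,0],[0,0,0],[0,0,0],[0,0,0],[0,0,0]],"hand":[-0.3,-0.3,-0.3,-0.3,-0.3]}' 50
python3 look.py w21
```

```text
t: 14.33
eef_pos: [0.4306, -0.2009, 0.0275]
tool_rot: [[1.0, 0.002, 0.002], [0.002, -1.0, 0.001], [0.002, -0.001, -1.0]]
wrist_force: [-0.5, 1.2, -0.5]
opening: 0.058
t: 14.75
eef_pos: [0.4308, -0.201, 0.0283]
tool_rot: [[1.0, 0.002, 0.003], [0.002, -1.0, 0.0], [0.003, -0.0, -1.0]]
wrist_force: [-0.9, 0.6, 5.7]
opening: 0.0453
14.75 [ 0.4308 -0.201   0.0283] [[1.0, 0.002, 0.003], [0.002, -1.0, 0.0], [0.003, -0.0, -1.0]] [-0.61  0.32 -0.54  0.71  0.    0.95] 0.0453 [-0.93  0.59  5.7 ] 0.025
```

View pics/w21.png

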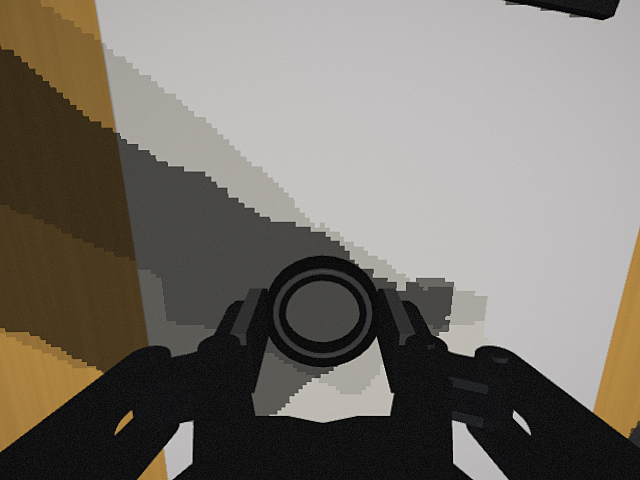

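Gripped, opening 45.3 mm. Lift and transfer to spindle_48 at about (0.619, 0.148).

```bash

python3 -m inch '{"travel":[[0,0,-1],[0,0,-3],[0,0,-4],[0,0,-4],[0,0,0]],"delta_rot":[[0,0,0],[0,0,0],[0,0,0],[0,0,0],[0,0,0]],"hand":[-0.3,-0.3,-0.3,-0.3,-0.3]}'
python3 -m inch '{"travel":[[1,-1.8,0],[1.9,-3.5,0],[1.9,-3.5,0],[1.9,-3.5,0],[1.9,-3.5,0]],"delta_rot":[[0,0,0],[0,0,0],[0,0,0],[0,0,0],[0,0,0]],"hand":[-0.3,-0.3,-0.3,-0.3,-0.3]}'
python3 -m inch '{"travel":[[1.9,-3.5,0],[1.9,-3.5,0],[1.9,-3.5,0],[1.9,-3.5,0],[0,0,0]],"delta_rot":[[0,0,0],[0,0,0],[0,0,0],[0,0,0],[0,0,0]],"hand":[-0.3,-0.3,-0.3,-0.3,-0.3]}'
python3 look.py w22
```

```text
t: 15.22
eef_pos: [0.4327, -0.2026, 0.1547]
tool_rot: [[1.0, 0.002, 0.01], [0.002, -1.0, -0.005], [0.01, 0.005, -1.0]]
wrist_force: [1.0, 0.1, -0.3]
opening: 0.0452
t: 15.63
eef_pos: [0.5167, -0.0412, 0.1484]
tool_rot: [[1.0, 0.001, 0.003], [0.001, -1.0, 0.001], [0.003, -0.001, -1.0]]
wrist_force: [0.5, -1.2, 0.0]
opening: 0.045
t: 16.05
eef_pos: [0.5941, 0.1029, 0.1481]
tool_rot: [[1.0, 0.007, 0.004], [0.007, -1.0, 0.003], [0.004, -0.003, -1.0]]
wrist_force: [-1.7, -0.2, -0.7]
opening: 0.0446
16.05 [0.5941 0.1029 0.1481] [[1.0, 0.007, 0.004], [0.007, -1.0, 0.003], [0.004, -0.003, -1.0]] [ 0.03  0.39 -0.06  1.11  0.    1.6 ] 0.0446 [-1.67 -0.24 -0.69] 0.025
```

View pics/w22.png

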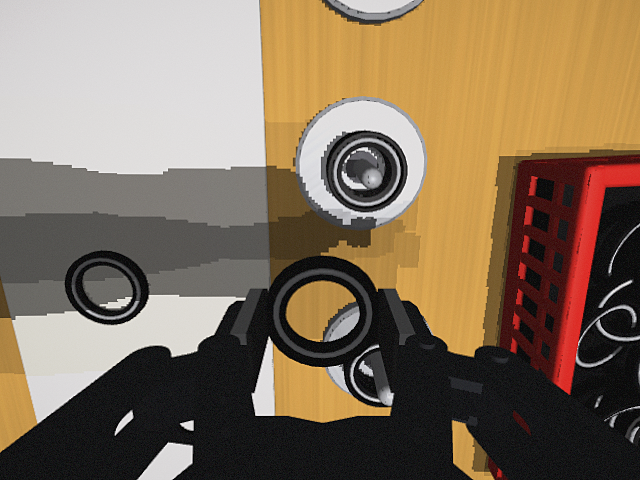

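Spindle_48's ring is at (367,171), the held seal at (323,311), seal_58 at (107,288).

```bash
python3 - <<'E'
from h import *; import json
A=json.load(open('pics/w22.json'))
print(atz(ray(A,(367,171.5)),.044).round(4),atz(ray(A,(323,311)),.148-.016).round(4),'s58',atz(ray(A,(107,287.5)),.012).round(4))
E
```

```text
[0.6194 0.1504 0.044 ] [0.5932 0.1055 0.132 ] s58 [0.4357 0.0605 0.012 ]
```

```bash

python3 -m inch '{"travel":[[1.3,-2.2,0.5],[1.2,-2.2,1.5],[0,0,1],[0,0,0],[0,0,0]],"delta_rot":[[0,0,0],[0,0,0],[0,0,0],[0,0,0],[0,0,0]],"hand":[-0.3,-0.3,-0.3,-0.3,-0.3]}'
python3 look.py w23
```

```text
t: 16.52
eef_pos: [0.6159, 0.1407, 0.1178]
tool_rot: [[1.0, 0.002, 0.0], [0.002, -1.0, 0.001], [0.0, -0.001, -1.0]]
wrist_force: [-0.1, -0.2, -0.1]
opening: 0.0448
16.52 [0.6159 0.1407 0.1178] [[1.0, 0.002, 0.0], [0.002, -1.0, 0.001], [0.0, -0.001, -1.0]] [ 0.09  0.46 -0.03  1.08  0.    1.66] 0.0448 [-0.14 -0.2  -0.12] 0.025
```

View pics/w23.png

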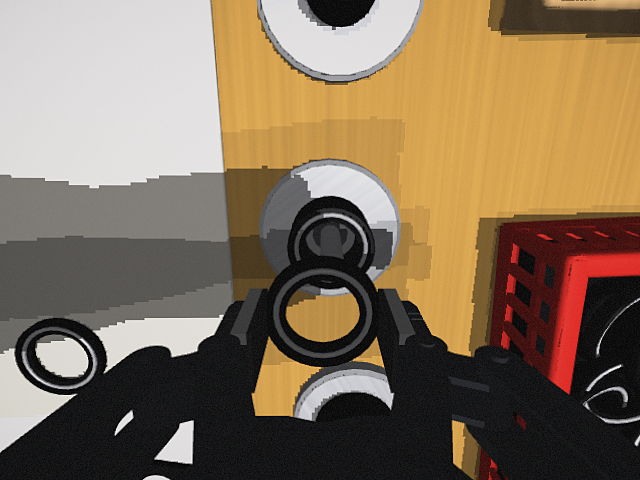

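```bash
python3 - <<'E'
from h import *; import json
A=json.load(open('pics/w23.json'))
print(atz(ray(A,(332,246)),.044).round(4),atz(ray(A,(323,311)),.102).round(4))
E
```

```text
[0.62   0.1515 0.044 ] [0.615  0.1435 0.102 ]
```

```bash

python3 -m inch '{"travel":[[0.45,-0.7,0.5],[0,0,0.8],[0,0,0],[0,0,0]],"delta_rot":[[0,0,0],[0,0,0],[0,0,0],[0,0,0]],"hand":[-0.3,-0.3,-0.3,-0.3]}'
python3 look.py w24
```

```text
t: 16.9
eef_pos: [0.6208, 0.1483, 0.1046]
tool_rot: [[1.0, 0.002, 0.001], [0.002, -1.0, 0.001], [0.001, -0.001, -1.0]]
wrist_force: [0.2, 0.0, -0.2]
opening: 0.0451
16.9 [0.6208 0.1483 0.1046] [[1.0, 0.002, 0.001], [0.002, -1.0, 0.001], [0.001, -0.001, -1.0]] [ 0.1   0.48 -0.03  1.06  0.    1.67] 0.0451 [ 0.18  0.01 -0.17] 0.025
```

View pics/w24.png

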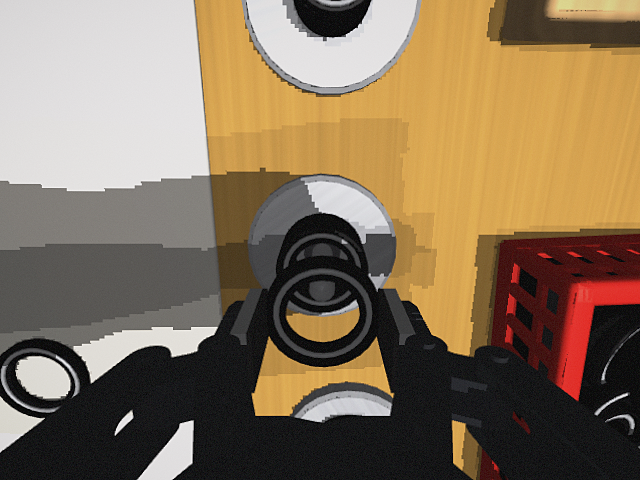

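Aligned in x (rod tip at (321,288), seal at (323,311)). Descend.

```bash
python3 - <<'E'
from h import *; import json
A=json.load(open('pics/w24.json'))
print(atz(ray(A,(323,269)),.044).round(4),atz(ray(A,(321,290)),.067).round(4),atz(ray(A,(323,311)),.089).round(4))
E
python3 -m inch '{"travel":[[0,-0.1,0.8],[0,0,1],[0,0,1],[0,0,0.6],[0,0,0]],"delta_rot":[[0,0,0],[0,0,0],[0,0,0],[0,0,0],[0,0,0]],"hand":[-0.3,-0.3,-0.3,-0.3,-0.3]}'
python3 look.py w25
```

```text
[0.62  0.151 0.044] [0.619 0.15  0.067] [0.6199 0.1512 0.089 ]
t: 17.37
eef_pos: [0.6205, 0.1495, 0.0692]
tool_rot: [[1.0, 0.002, -0.001], [0.002, -1.0, 0.001], [-0.001, -0.001, -1.0]]
wrist_force: [0.9, 0.2, -1.2]
opening: 0.0451
17.37 [0.6205 0.1495 0.0692] [[1.0, 0.002, -0.001], [0.002, -1.0, 0.001], [-0.001, -0.001, -1.0]] [ 0.1   0.51 -0.08  0.98  0.    1.67] 0.0451 [ 0.91  0.18 -1.2 ] 0.025
```

View pics/w25.png

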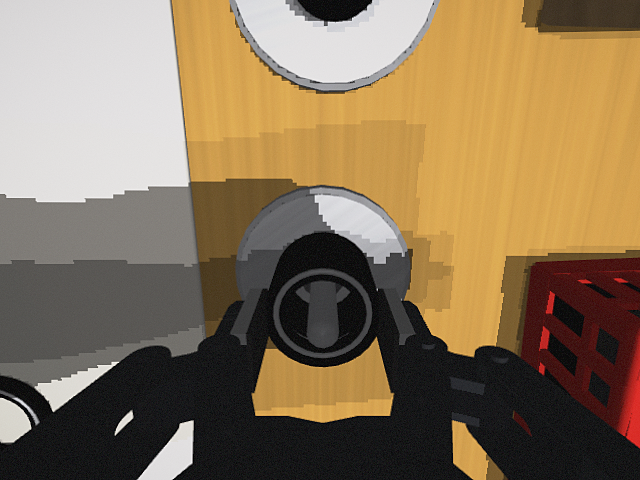

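Rod through the bore, no load. Release, then lift.

```bash

python3 -m inch '{"travel":[[0,0,0],[0,0,0],[0,0,0],[0,0,0],[0,0,0]],"delta_rot":[[0,0,0],[0,0,0],[0,0,0],[0,0,0],[0,0,0]],"hand":[-0.3,0.4,0.4,0.4,0.4]}'
python3 -m inch '{"travel":[[0,0,-1],[0,0,-3],[0,0,-4],[0,0,-1],[0,0,0]],"delta_rot":[[0,0,0],[0,0,0],[0,0,0],[0,0,0],[0,0,0]],"hand":[0.4,0.4,0.5,0.6,0.6]}'
python3 look.py w26; python3 - <<'E'
from rig import eyes; import cv2
cv2.imwrite('pics/s3.png',cv2.resize(eyes.snapshot('scene')[230:380,230:430,::-1],None,fx=3.75,fy=3.75,interpolation=cv2.INTER_CUBIC))
E
```

```text
t: 17.83
eef_pos: [0.6213, 0.1495, 0.0713]
tool_rot: [[1.0, 0.002, 0.002], [0.002, -1.0, 0.001], [0.002, -0.001, -1.0]]
wrist_force: [-0.5, -0.3, -1.1]
opening: 0.0596
t: 18.25
eef_pos: [0.6227, 0.1497, 0.1661]
tool_rot: [[1.0, 0.002, 0.009], [0.002, -1.0, 0.002], [0.009, -0.002, -1.0]]
wrist_force: [-0.4, 1.1, -0.6]
opening: 0.0681
18.25 [0.6227 0.1497 0.1661] [[1.0, 0.002, 0.009], [0.002, -1.0, 0.002], [0.009, -0.002, -1.0]] [0.1  0.44 0.07 1.19 0.   1.67] 0.0681 [-0.44  1.1  -0.56] 0.025
```

View pics/w26.png

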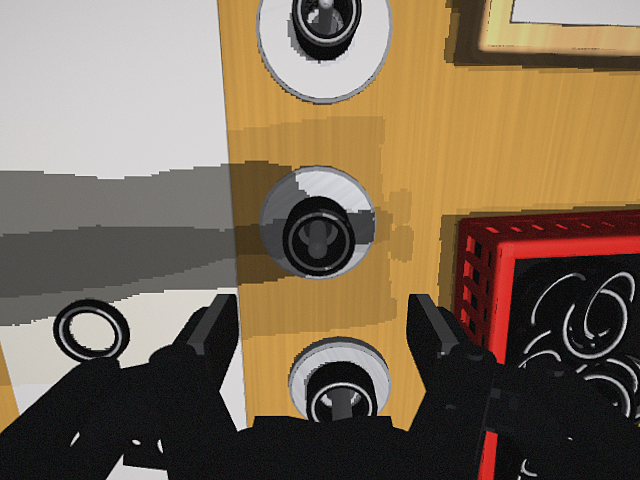

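View pics/s3.png

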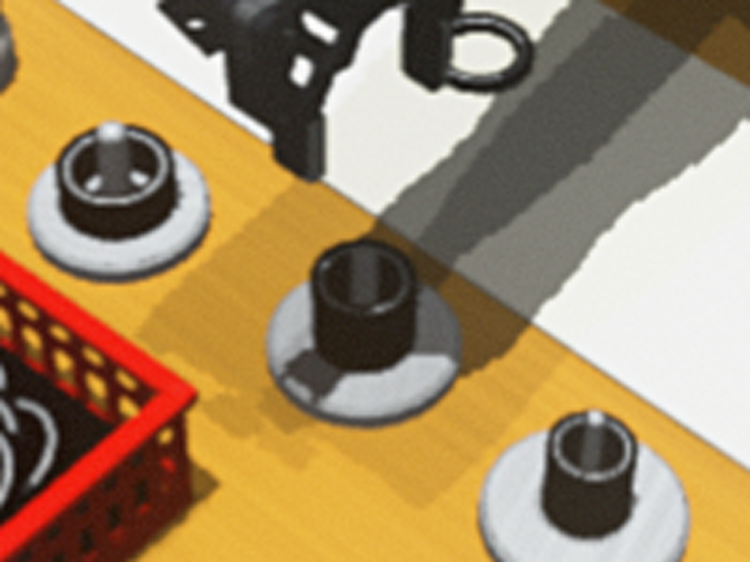

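Seal_48 and seal_38 both sit flat on their stacks. Last is seal_58 at about (0.435, 0.060).

```bash

python3 -m inch '{"travel":[[-3.1,1.5,0],[-3.1,1.5,0],[-3.1,1.5,1],[-3.1,1.5,1],[-3.1,1.5,1]],"delta_rot":[[0,0,0],[0,0,0],[0,0,0],[0,0,0],[0,0,0]],"hand":[0.7,0.7,0.7,0.7,0.7]}'
python3 -m inch '{"travel":[[-3.1,1.5,1],[0,0,0.6],[0,0,0]],"delta_rot":[[0,0,0],[0,0,0],[0,0,0]],"hand":[0.7,0.7,0.7]}'
python3 look.py w27
```

```text
t: 18.77
eef_pos: [0.4639, 0.0737, 0.1292]
tool_rot: [[1.0, 0.002, -0.0], [0.002, -1.0, 0.001], [-0.0, -0.001, -1.0]]
wrist_force: [0.4, -0.6, 0.3]
opening: 0.0731
t: 19.02
eef_pos: [0.4327, 0.0587, 0.1131]
tool_rot: [[1.0, 0.001, -0.002], [0.001, -1.0, 0.001], [-0.002, -0.001, -1.0]]
wrist_force: [0.7, -0.3, 0.8]
opening: 0.0727
19.02 [0.4327 0.0587 0.1131] [[1.0, 0.001, -0.002], [0.001, -1.0, 0.001], [-0.002, -0.001, -1.0]] [-0.06  0.16 -0.49  0.92  0.    1.51] 0.0727 [ 0.68 -0.33  0.78] 0.025
```

View pics/w27.png

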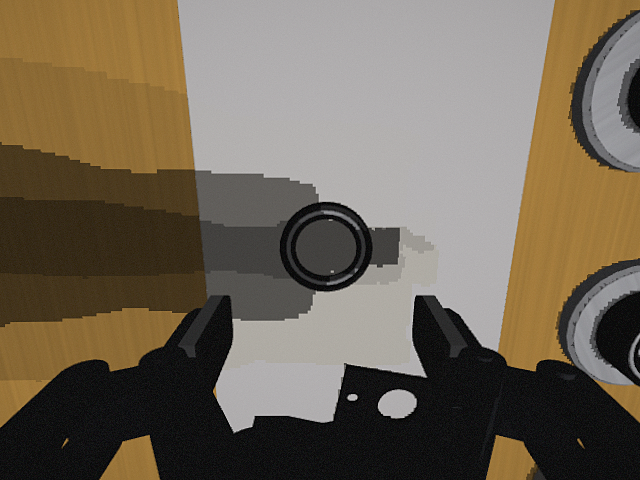

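```bash
python3 - <<'E'
from h import *; import json
A=json.load(open('pics/w27.json')); B=json.load(open('pics/w22.json'))
print(atz(ray(A,(326,247)),.012).round(4),tri([ray(A,(326,247)),ray(B,(107,287.5))]))
E
python3 -m inch '{"travel":[[0.2,-0.2,2],[0,0,2],[0,0,1.5],[0,0,0.5],[0,0,0]],"delta_rot":[[0,0,0],[0,0,0],[0,0,0],[0,0,0],[0,0,0]],"hand":[0.65,0.65,0.65,0.65,0.65]}'
python3 look.py w28
```

```text
[0.4337 0.0599 0.012 ] (array([0.43370929, 0.05888518, 0.00868063]), [np.float64(0.08226514616560517), np.float64(0.0822651461656132)])
t: 19.48
eef_pos: [0.4376, 0.0615, 0.0536]
tool_rot: [[1.0, 0.002, -0.0], [0.002, -1.0, 0.001], [-0.0, -0.001, -1.0]]
wrist_force: [0.8, -0.1, 0.6]
opening: 0.0704
19.48 [0.4376 0.0615 0.0536] [[1.0, 0.002, -0.0], [0.002, -1.0, 0.001], [-0.0, -0.001, -1.0]] [-0.05  0.24 -0.58  0.76  0.    1.52] 0.0704 [ 0.78 -0.11  0.57] 0.025
```

View pics/w28.png

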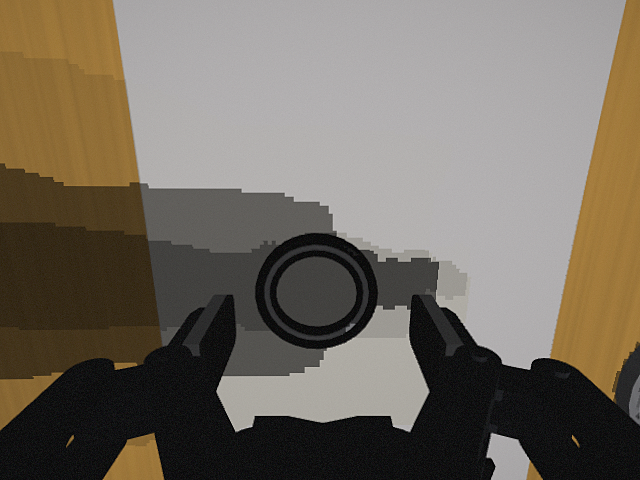

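Seal at (316,291), jaws centred at 322. I'll shift -2.5 mm in x, descend, close.

```bash

python3 -m inch '{"travel":[[-0.25,0.1,1.2],[0,0,1],[0,0,0.6],[0,0,0],[0,0,0]],"delta_rot":[[0,0,0],[0,0,0],[0,0,0],[0,0,0],[0,0,0]],"hand":[0.65,0.65,0.65,0.65,0.65]}'
python3 -m inch '{"travel":[[0,0,0],[0,0,0],[0,0,0],[0,0,0],[0,0,0]],"delta_rot":[[0,0,0],[0,0,0],[0,0,0],[0,0,0],[0,0,0]],"hand":[0,0,0,0,0]}' 50
python3 look.py w29
```

```text
t: 19.95
eef_pos: [0.4354, 0.0603, 0.0271]
tool_rot: [[1.0, 0.002, 0.002], [0.002, -1.0, 0.001], [0.002, -0.001, -1.0]]
wrist_force: [-0.1, 0.7, 0.3]
opening: 0.0704
t: 20.37
eef_pos: [0.4355, 0.0603, 0.028]
tool_rot: [[1.0, 0.002, 0.004], [0.002, -1.0, 0.001], [0.004, -0.001, -1.0]]
wrist_force: [-3.3, 1.0, 12.7]
opening: 0.0547
20.37 [0.4355 0.0603 0.028 ] [[1.0, 0.002, 0.004], [0.002, -1.0, 0.001], [0.004, -0.001, -1.0]] [-0.05  0.27 -0.62  0.68  0.    1.51] 0.0547 [-3.35  1.05 12.69] 0.025
```

View pics/w29.png

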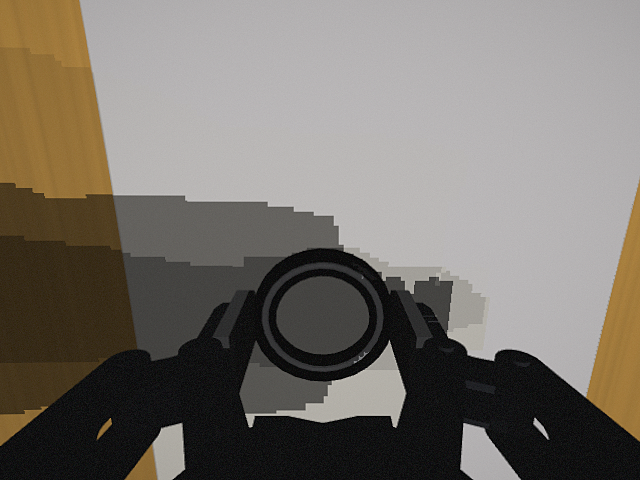

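Gripped (opening 54.7 mm). Lift and move to spindle_58 at about (0.638, 0.003).

```bash

python3 -m inch '{"travel":[[0,0,-1],[0,0,-3],[0,0,-4],[0,0,-4],[0,0,0]],"delta_rot":[[0,0,0],[0,0,0],[0,0,0],[0,0,0],[0,0,0]],"hand":[0,0,0,0,0]}'
python3 -m inch '{"travel":[[1.6,0.5,0],[3.3,0.95,0],[3.3,0.95,0],[3.3,0.95,0],[3.3,0.95,0]],"delta_rot":[[0,0,0],[0,0,0],[0,0,0],[0,0,0],[0,0,0]],"hand":[0,0,0,0,0]}'
python3 -m inch '{"travel":[[3.3,0.95,0],[2,0.5,0],[0,0,0],[0,0,0]],"delta_rot":[[0,0,0],[0,0,0],[0,0,0],[0,0,0]],"hand":[0,0,0,0]}'
python3 look.py w30
```

```text
t: 20.83
eef_pos: [0.4377, 0.0601, 0.1538]
tool_rot: [[1.0, 0.002, 0.012], [0.002, -1.0, 0.001], [0.012, -0.0, -1.0]]
wrist_force: [1.3, -0.2, -0.1]
opening: 0.0545
t: 21.25
eef_pos: [0.5844, 0.0169, 0.1476]
tool_rot: [[1.0, 0.002, 0.003], [0.002, -1.0, 0.001], [0.003, -0.001, -1.0]]
wrist_force: [0.8, 0.2, -0.8]
opening: 0.0545
t: 21.58
eef_pos: [0.6364, 0.0027, 0.1465]
tool_rot: [[1.0, 0.001, 0.001], [0.001, -1.0, 0.001], [0.001, -0.001, -1.0]]
wrist_force: [-0.9, 0.2, -0.4]
opening: 0.0547
21.58 [0.6364 0.0027 0.1465] [[1.0, 0.001, 0.001], [0.001, -1.0, 0.001], [0.001, -0.001, -1.0]] [-0.13  0.45  0.03  1.15  0.    1.44] 0.0547 [-0.91  0.21 -0.36] 0.025
```

View pics/w30.png

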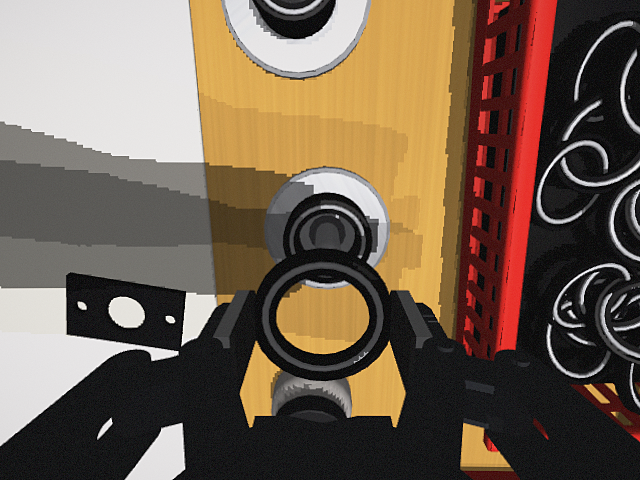

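The crate stands near on the right. I'll check its clearance and the alignment; the stack ring is at about (328,238).

```bash
python3 - <<'E'
from h import *; import json
A=json.load(open('pics/w30.json'))
print(atz(ray(A,(328,239)),.036).round(4),atz(ray(A,(322,313)),.13).round(4))
for z in (.0,.03,.06,.09): print(z,atz(ray(A,(505,250)),z)[:2].round(3),atz(ray(A,(470,250)),z)[:2].round(3))
import cv2; a=cv2.imread('pics/w30.png'); cv2.imwrite('pics/w30c.png',cv2.resize(a[160:390,210:420],None,fx=2.6,fy=2.6,interpolation=cv2.INTER_CUBIC))
E
```

```text
[0.639  0.0061 0.036 ] [0.6351 0.0042 0.13  ]
0.0 [ 0.772 -0.013] [ 0.746 -0.013]
0.03 [ 0.756 -0.003] [ 0.733 -0.003]
0.06 [0.741 0.007] [0.721 0.007]
0.09 [0.725 0.017] [0.708 0.017]
```

View pics/w30c.png

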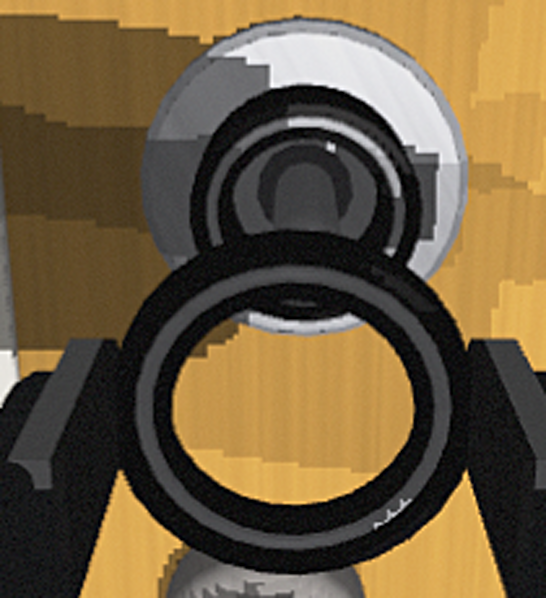

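```bash

python3 -m inch '{"travel":[[0.3,-0.2,1.5],[0,0,1.5],[0,0,1],[0,0,0],[0,0,0]],"delta_rot":[[0,0,0],[0,0,0],[0,0,0],[0,0,0],[0,0,0]],"hand":[0,0,0,0,0]}'
python3 look.py w31
```

```text
t: 22.05
eef_pos: [0.6381, 0.0053, 0.1071]
tool_rot: [[1.0, 0.002, 0.001], [0.002, -1.0, 0.001], [0.001, -0.001, -1.0]]
wrist_force: [0.0, -0.1, -0.3]
opening: 0.0545
22.05 [0.6381 0.0053 0.1071] [[1.0, 0.002, 0.001], [0.002, -1.0, 0.001], [0.001, -0.001, -1.0]] [-0.12  0.48 -0.03  1.06  0.    1.44] 0.0545 [ 0.04 -0.1  -0.28] 0.025
```

View pics/w31.png

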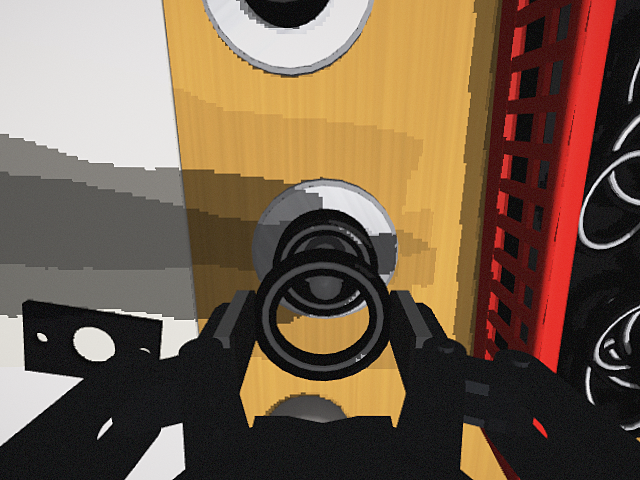

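Stack at (326,262), seal at (322,313): within about 1.5 mm. Descend.

```bash
python3 - <<'E'
from h import *; import json
A=json.load(open('pics/w31.json'))
print(atz(ray(A,(326,263)),.036).round(4),atz(ray(A,(322,313)),.091).round(4))
E
python3 -m inch '{"travel":[[0.1,0,1],[0,0,1.2],[0,0,1.2],[0,0,0.7],[0,0,0.35]],"delta_rot":[[0,0,0],[0,0,0],[0,0,0],[0,0,0],[0,0,0]],"hand":[0,0,0,0,0]}'
python3 -m inch '{"travel":[[0,0,0],[0,0,0]],"delta_rot":[[0,0,0],[0,0,0]],"hand":[0,0]}'
python3 look.py w32
```

```text
[0.6391 0.0074 0.036 ] [0.6368 0.007  0.091 ]
t: 22.52
eef_pos: [0.6396, 0.0051, 0.0614]
tool_rot: [[1.0, 0.002, 0.001], [0.002, -1.0, 0.001], [0.001, -0.001, -1.0]]
wrist_force: [0.0, 0.1, 0.1]
opening: 0.0547
t: 22.68
eef_pos: [0.6402, 0.0051, 0.0627]
tool_rot: [[1.0, 0.002, 0.002], [0.002, -1.0, 0.001], [0.002, -0.001, -1.0]]
wrist_force: [-0.0, -0.2, -0.3]
opening: 0.0544
22.68 [0.6402 0.0051 0.0627] [[1.0, 0.002, 0.002], [0.002, -1.0, 0.001], [0.002, -0.001, -1.0]] [-0.12  0.52 -0.09  0.97  0.    1.45] 0.0544 [-0.   -0.24 -0.29] 0.025
```

View pics/w32.png

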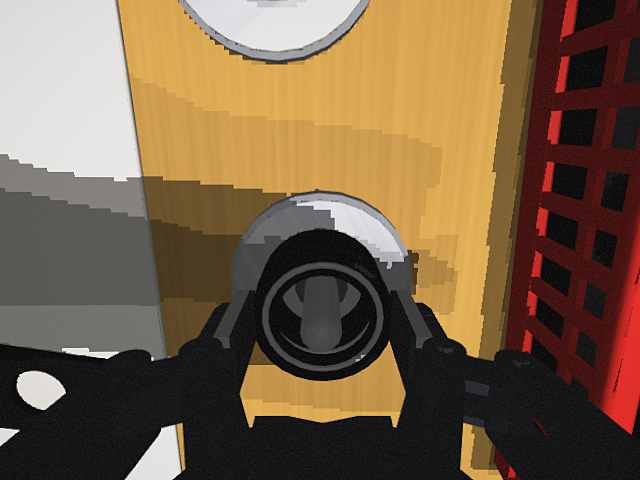

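Rod through the bore. Release, lift, retreat out of the views.

```bash

python3 -m inch '{"travel":[[0,0,0.1],[0,0,0],[0,0,0],[0,0,0],[0,0,0]],"delta_rot":[[0,0,0],[0,0,0],[0,0,0],[0,0,0],[0,0,0]],"hand":[0,0.6,0.6,0.6,0.6]}'
python3 -m inch '{"travel":[[0,0,-1],[0,0,-3],[0,0,-4],[0,0,-2],[0,0,-1]],"delta_rot":[[0,0,0],[0,0,0],[0,0,0],[0,0,0],[0,0,0]],"hand":[0.6,0.6,0.6,0.6,0.6]}'
python3 -m inch '{"travel":[[0,0,0],[0,0,0],[0,0,0]],"delta_rot":[[0,0,0],[0,0,0],[0,0,0]],"hand":[0.6,0.6,0.6]}'
python3 look.py w33
python3 -m inch '{"travel":[[-3.5,0,0],[-3.5,0,0],[-3.5,0,0],[-3.5,0,0],[-3.5,0,0]],"delta_rot":[[0,0,0],[0,0,0],[0,0,0],[0,0,0],[0,0,0]],"hand":[0.6,0.6,0.6,0.6,0.6]}'
python3 -m inch '{"travel":[[-3.5,0,0],[0,0,0],[0,0,0]],"delta_rot":[[0,0,0],[0,0,0],[0,0,0]],"hand":[0.6,0.6,0.6]}'
python3 - <<'E'
from rig import eyes; import cv2
s=eyes.snapshot('scene')[:,:,::-1];t=eyes.snapshot('top')[:,:,::-1]
cv2.imwrite('pics/sF.png',cv2.resize(s[150:400,140:440],None,fx=2.4,fy=2.4,interpolation=cv2.INTER_CUBIC))
cv2.imwrite('pics/tF.png',cv2.resize(t[150:340,110:530],None,fx=1.9,fy=1.9,interpolation=cv2.INTER_CUBIC)); cv2.imwrite('pics/tFull.png',t); cv2.imwrite('pics/sFull.png',s)
E
```

```text
t: 23.15
eef_pos: [0.6401, 0.0051, 0.0616]
tool_rot: [[1.0, 0.002, 0.002], [0.002, -1.0, 0.001], [0.002, -0.001, -1.0]]
wrist_force: [0.2, -0.4, -0.6]
opening: 0.0682
t: 23.57
eef_pos: [0.641, 0.0049, 0.176]
tool_rot: [[1.0, 0.002, 0.007], [0.002, -1.0, 0.0], [0.007, -0.0, -1.0]]
wrist_force: [0.5, -0.6, -0.3]
opening: 0.0684
t: 23.82
eef_pos: [0.6391, 0.005, 0.1698]
tool_rot: [[1.0, 0.002, -0.001], [0.002, -1.0, 0.001], [-0.001, -0.001, -1.0]]
wrist_force: [0.3, -0.2, -0.1]
opening: 0.0683
23.82 [0.6391 0.005  0.1698] [[1.0, 0.002, -0.001], [0.002, -1.0, 0.001], [-0.001, -0.001, -1.0]] [-0.12  0.44  0.08  1.21  0.    1.45] 0.0683 [ 0.25 -0.21 -0.12] 0.025
t: 24.28
eef_pos: [0.4624, 0.0048, 0.1695]
tool_rot: [[1.0, 0.002, -0.001], [0.002, -1.0, 0.002], [-0.001, -0.002, -1.0]]
wrist_force: [-0.1, 0.6, 0.4]
opening: 0.0688
t: 24.53
eef_pos: [0.428, 0.0048, 0.1705]
tool_rot: [[1.0, 0.002, 0.0], [0.002, -1.0, 0.001], [0.0, -0.001, -1.0]]
wrist_force: [-0.2, 0.6, 0.8]
opening: 0.0685
```

View pics/w33.png

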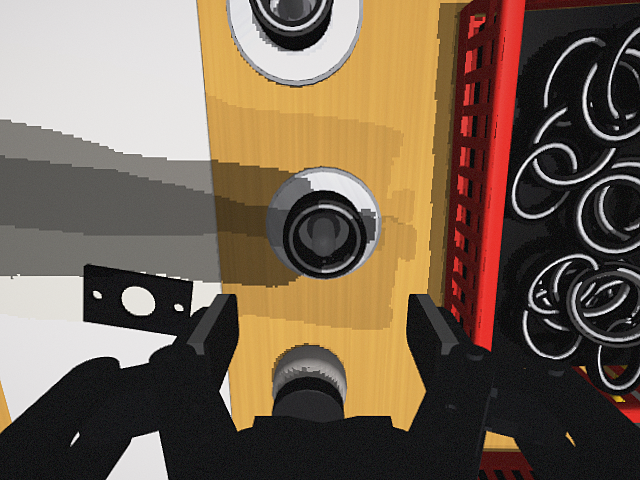

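View pics/sF.png

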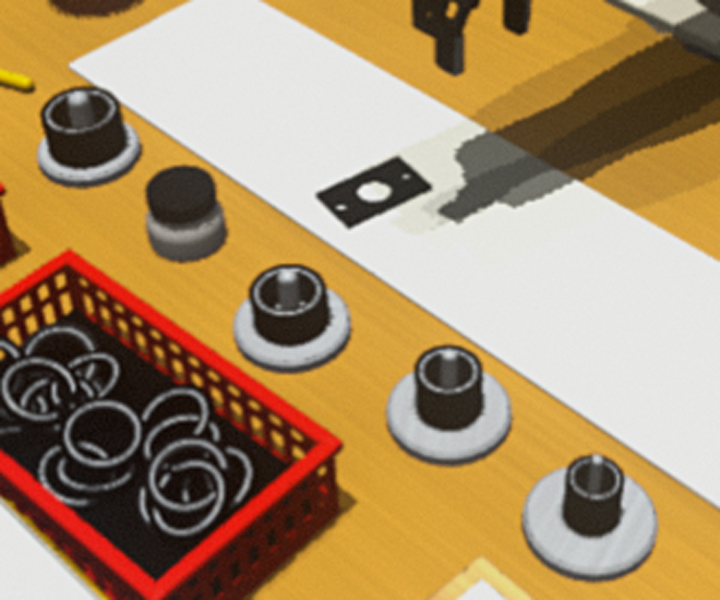

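View pics/tF.png

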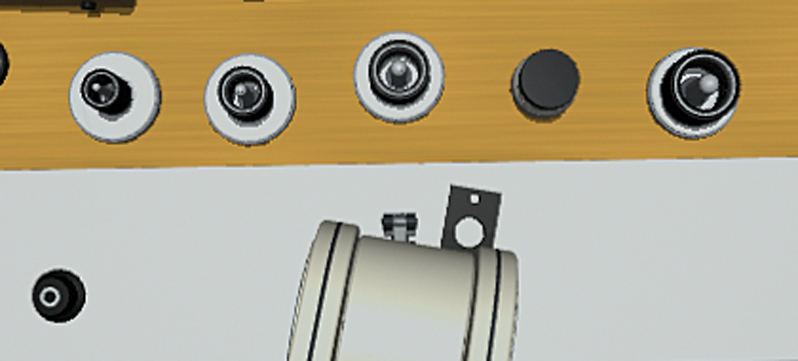

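All four seals lie flat on their stacks, rods through the bores. The mount (136,306) and the gasket hole (357,272) are at the same top-view pixels as at the start. Handing in.

```bash
python3 -c "
from rig import ctrl; print(ctrl.job_done())"
```

```text
the job is handed in; nothing more can be done
None
```

I put all four seals on the spindles of their own size, in the order 38, 68, 48, 58 mm. Each was gripped by its outside, lowered over the rod and released 1–2 mm above the stack. I handed the job in at about 24.6 s of the 96 s allowed.

**Last checks:**
- In the final scene and top pictures each seal lies flat, spring side up, on its own stack with the rod through its bore.
- The mount and the gasket are at the same top-view pixels as at the start.
- The arm was clear of everything when I handed in.
- The largest contact force I read was about 16 N, when the fingertips swung onto the board while closing.

**What disagreed or was not measured:**
- The three cameras differed by up to about 8 mm, worst for the scene camera at spindle_68. I therefore lined up each placement with the wrist camera.
- The opening read about 3 mm less than the diameter of every gripped seal, though they all held firmly.
- I judged the final heights and tilts from the pictures only; I did not triangulate them again.

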